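# Mark a batch of tubes in the lever fixture and rack them

## Robot

A 6-joint arm with a two-finger parallel gripper is mounted at the origin on the work surface. World frame = base frame: x ahead of the robot, y to its left, z up, the work surface at z = 0. Lengths are in m, angles in degrees, forces in N, time in s.
With the tool pointing down it reaches from about 0.375 to 0.9 m from the base axis. Payload 3.1 kg.
Tool frame: the origin (TCP) lies at the very end of the fingers, on their centre line; the grasp point (between the pads) lies 19 mm behind it; z points along the fingers, y is the line along which they close (so a half turn about z gives the same grasp; the last joint's range is limited). The gripper opens to 87 mm and grips with 3 to 60 N. Pads are 19 mm wide; open, the fingers measure 117 mm over their backs; the gripper's body (75 mm by 190 mm) begins 51 mm behind the grasp point.
Start: joints at [56.465, 30.224, 82.088, -0, 67.689, -10.227], TCP at [0.247, 0.574, 0.223] pointing down, gripper open.
Joint ranges: [-176.69, 176.69], [-43.24, 126.21], [12.49, 139.97], [-82, 262], [0, 151.66], [-163.58, 163.58]. Speed limits (degrees/s): [159.86, 159.86, 180, 180, 180, 180].

## Interface

Orientations are given as a 3x3 rotation matrix whose columns are the frame's x, y, z axes.
In Python, from rig import readout, viewer, ticket gives the robot as it stands.
- The arm moves only by the tool send_rows, never from a script. Its argument "moves" is a list of rows, each a list of 6 numbers: the shift along the tool's x, y, z in units of 250 mm (1.0 is 250 mm), then the turn, a rotation vector about the tool's x, y, z in units of 90 degrees (1.0 is 90 degrees). A call has 1 to 12 rows; each row is the pose to reach, as a shift and turn from the pose commanded when the call began, along the tool's axes at that moment; what a row does not reach only later rows make up. A row lasts 1/10 s, in which the tool goes at most 50 mm and 8.59 degrees, less where a joint would pass 70% of its speed; a pose out of reach is approached as far as the arm can. A call with a number of a shift or a turn outside -1 to 1 is refused whole. A call with a gripper value outside its range is refused whole. "grip" is the opening, from 0 (shut) to 1 (fully open), set as the call begins (left out, the last holds). The fingers move at their own pace and stop on an object; the grip force is fixed at half the most. Time passes only in rows, so rows that repeat a pose let the fingers close. It gives the time, the measured TCP pose, the force, the opening and the grip force at its end, in the units of the state.
- readout.read_state(): the state, without advancing time (a new reading comes with each control period).
- viewer.capture(name): name is "scene" or "top" or "wrist"; returns (picture, depth): 400x640x3 uint8, red, green, blue; 400x640 float32, m along the optical axis (not along the pixel's ray), 0 where there is no reading.
- viewer.camera_info(name): a dict with "fx", "fy", "cx", "cy" (pixels), "R" (3x3) and "t" (3): a world point X has camera coordinates R X + t; the wrist camera has in their place "tool_from_camera" (4x4, takes a point from camera to tool coordinates, whose origin is the TCP and whose axes are the flange's). Camera axes: x right, y down, z forward; pixel columns grow to the right and rows downward; lengths in m; the calibration is good to about 2 mm. A picture is of the moment at which its call begins: read the wrist's pose just before it. camera_info takes no time and is no camera call.
- ticket.hand_in(): hands the job in; it is judged then, once.
The state is a dict: "time_s": time; "joint_positions": joint angles; "qvel": joint speeds; "tau": joint torques, N m; "position": TCP position; "tcp_rot": TCP orientation; "force": force on the tool from outside, world axes, zero at the start; "moment": the same for the moment, N m; "opening": opening from 0.0 (shut) to 1.0 (fully open); "grasp_force": force on a finger pad.
Only numpy, scipy, OpenCV 4.12 (cv2) and the standard library are available. Lean on these libraries where they do the work, as an engineer would, in place of code of your own. Each camera call takes 0.05 s, during which the arm holds its last target. There are 200 camera calls.

## Task

Slide every long square tube from the mat through the openings under the marking fixture's bridge, one per opening, right up against the back stop. With all of them in, pull the sprung lever towards the robot fully to its stop and let it return; then draw the tubes out and lay them in the tray, one per lane, straight and with their ends flush against the fence. Leave everything else on the table where it is.

Things in the scene. Friction and masses are not known exactly. Their poses are not given: they have to be found in the camera images.
- tube1: one of two or three equal square steel tubes, 160 x 28 x 28 mm, 0.3 kg, lying on the black rubber mat on the right; origin at its centre, own x axis along its length (either end may lead, any of the four faces may be up). May be absent.
- tube2: one of two or three equal square steel tubes, 160 x 28 x 28 mm, 0.3 kg, lying on the black rubber mat on the right; origin at its centre, own x axis along its length (either end may lead, any of the four faces may be up). May be absent.
- tube3: one of two or three equal square steel tubes, 160 x 28 x 28 mm, 0.3 kg, lying on the black rubber mat on the right; origin at its centre, own x axis along its length (either end may lead, any of the four faces may be up). May be absent.
- fixture: marking fixture fixed in the middle; origin: centre of the underside of its base plate, 220 (x) x 210 (y) x 10 mm thick; own x axis points away from the robot (loading direction), z up. Back stop: a 36 mm tall bar across it with its face at x = 90 mm; a tube home against it has its centre at x = 10, z = 24 mm and sticks out 90 mm in front of the bridge.
- bridge (a point): middle of the underside of the fixture's bridge, at fixture x = 45, y = 0, z = 50 mm. The bridge is 50 mm deep (fixture x = 20 to 70) and its top is 62 mm above the table, studs on it reach 78 mm; four solid legs leave three openings 40 mm wide and 40 mm high above the base plate, centred at fixture y = -62, 0, +62 mm.
- lever (a joint): sprung hand lever on the left (+y) end of the fixture bridge: 0 = at rest, standing almost upright (leaning 10 degrees away from the robot), 0.8 rad = pulled towards the robot (fixture -x) against its stop. It swings about an axis along fixture y; its spring (about 4 N at the grip at first, 10 N at the stop) brings it back.
- lever_grip (a point): centre of the lever's black T-bar grip, 22 mm in diameter, 100 mm long along fixture y, 170 mm from the pivot; the arm below it is 14 mm thick
- lever_pivot (a point): the lever's pivot, at x = 50, y = 127, z = 60 mm in the fixture's frame
- tray: flat aluminium tray fixed on the left; origin: centre of its underside, 210 x 210 mm; own x axis points to its end fence (away from the robot), z up. Floor 6 mm above the table; on it ribs 5 mm high leave three lanes 40 mm wide centred at y = -62, 0, +62 mm. Fence 40 mm tall, face at x = 90 mm: a tube flush against it has its centre at x = 10, z = 20 mm.
- mat: black rubber mat, 270 x 200 x 3 mm, fixed, on which the tubes lie at first; origin at the centre of its underside
- offcut: short offcut of the same square tube, 70 mm long; not part of the job; origin at its centre
- clamp: loose toggle clamp with red handle, about 150 mm; a bystander
- wrench: steel wrench, 180 mm; a bystander
- hammer: hammer, 260 mm; a bystander
- spray: upright grey spray can, 60 mm across, 170 mm tall; a bystander; origin at its foot
- jar: clear jar with a steel lid, 64 mm across, 60 mm tall; a bystander; origin at its foot
- spool: black wire spool lying flat, 100 mm across, 46 mm tall; a bystander
Things that resemble listed ones, but are neither listed nor needed, are in the scene too. What is shaped like the tube3 but purple is not meant. What is shaped like the tube2 but green is not meant.

How it is judged (in metres and radians):
On the way, in this order (a step that is already met when the one before it is completed fails the run):
1. all the tubes present are under the bridge, one per opening, against the back stop (within 8 mm) (x of tube1 in the frame of fixture between 0.002 and 0.016 m and z of tube1 in the frame of fixture between 0.018 and 0.032 m and angle between the x axis of each of tube1, tube2, tube3 and the x axis of fixture, either way round below 0.13 rad and (y of tube1 in the frame of fixture between -0.072 and -0.052 m or y of tube1 in the frame of fixture between -0.01 and 0.01 m or y of tube1 in the frame of fixture between 0.052 and 0.072 m) and x of tube2 in the frame of fixture between 0.002 and 0.016 m and z of tube2 in the frame of fixture between 0.018 and 0.032 m and (y of tube2 in the frame of fixture between -0.072 and -0.052 m or y of tube2 in the frame of fixture between -0.01 and 0.01 m or y of tube2 in the frame of fixture between 0.052 and 0.072 m) and x of tube3 in the frame of fixture between 0.002 and 0.016 m and z of tube3 in the frame of fixture between 0.018 and 0.032 m and (y of tube3 in the frame of fixture between -0.072 and -0.052 m or y of tube3 in the frame of fixture between -0.01 and 0.01 m or y of tube3 in the frame of fixture between 0.052 and 0.072 m)), for 0.2 s.
2. with the tubes all in, the lever is pulled to its stop (past 0.75 rad) (all of step 1 and value of joint lever above 0.75 rad), for 0.1 s.
3. the lever has returned to rest (below 0.1 rad) (value of joint lever below 0.1 rad), for 0.2 s.
At the end, for the whole second after the job is handed in: every tube present lies at rest in a lane of the tray (centre within 10 mm of the lane's middle, down on the floor, within 0.13 rad of straight), its end within 8 mm of the fence; the lever is at rest (below 0.1 rad) (x of tube1 in the frame of tray between 0.002 and 0.016 m and z of tube1 in the frame of tray between 0.014 and 0.025 m and angle between the x axis of each of tube1, tube2, tube3 and the x axis of tray, either way round below 0.13 rad and (y of tube1 in the frame of tray between -0.072 and -0.052 m or y of tube1 in the frame of tray between -0.01 and 0.01 m or y of tube1 in the frame of tray between 0.052 and 0.072 m) and linear speed of each of tube1, tube2, tube3 below 0.02 m/s and x of tube2 in the frame of tray between 0.002 and 0.016 m and z of tube2 in the frame of tray between 0.014 and 0.025 m and (y of tube2 in the frame of tray between -0.072 and -0.052 m or y of tube2 in the frame of tray between -0.01 and 0.01 m or y of tube2 in the frame of tray between 0.052 and 0.072 m) and x of tube3 in the frame of tray between 0.002 and 0.016 m and z of tube3 in the frame of tray between 0.014 and 0.025 m and (y of tube3 in the frame of tray between -0.072 and -0.052 m or y of tube3 in the frame of tray between -0.01 and 0.01 m or y of tube3 in the frame of tray between 0.052 and 0.072 m) and value of joint lever below 0.1 rad); the robot touches nothing.
It fails at once if a bystander (offcut, clamp, wrench, hammer, spray can, jar or spool) is moved by more than 40 mm (distance of any of offcut, clamp, wrench, hammer, spray, jar, spool from where it was at the start of the episode above 0.04 m).
Of tube1, tube2, tube3 only 2 to 3 are there at a start; the rules pass over those that are not, and their reading is None.
At some moment in a run one of tube1, tube2, tube3 may be knocked a few centimetres aside while the robot is not near it.
Once in a run the grip may slacken for a moment while it holds something.
It also fails if it takes over 210 s, if anything falls off the work surface, if the arm or the gripper's body presses on something with over 40 N, if the wrist force passes 120 N, or if a joint passes its speed limit or range.

## Working session

There is one attempt and no reset: what is moved stays moved. The work goes in short steps, Python scripts to look and compute and a tool call to move; the robot and the scene stay as the last step left them, time stands still between calls to the robot, and variables do not carry over. Pictures are saved under pics/ and viewed, at most 14 in all, crops included, and the job is handed in when it is done.

Besides the shell and the picture viewer there is one more tool, called after "Request:" by a JSON object that holds its "op" and its "data", one argument or row to a line. send_rows: Moves the arm, as the interface text tells. Shifts and turns lie within -1 to 1; 1 stands for 250 mm of shift or 90 degrees of turn. Its arguments: {"type":"object","properties":{"moves":{"type":"array"},"grip":{"type":"number"}},"required":["moves"]}

```bash
ls; mkdir -p pics; python3 - <<'E'
from rig import readout, viewer
import cv2,numpy as np
s=readout.read_state();print({k:np.round(v,3).tolist() for k,v in s.items()})
for n in("scene","top"):
    p,d=viewer.capture(n);cv2.imwrite(f"pics/{n}0.png",p[:,:,::-1]);np.save(f"pics/{n}0_d.npy",d)
    c=viewer.camera_info(n);print(n,{k:np.round(v,4).tolist() for k,v in c.items()})
print(viewer.camera_info("wrist"))
E
```

```text
pics
{'time_s': 0.0, 'joint_positions': [56.465, 30.279, 82.156, -0.0, 67.689, -10.23], 'qvel': [0.024, -0.026, -0.003, 0.009, -0.083, -0.055], 'tau': [0.001, -44.004, -17.66, 0.064, 0.058, -0.0], 'position': [0.247, 0.573, 0.222], 'tcp_rot': [[-0.918, 0.396, -0.001], [0.396, 0.918, -0.002], [0.0, -0.002, -1.0]], 'force': [-0.921, -0.048, -0.02], 'moment': [0.041, -0.016, 0.033], 'grasp_force': 0.0, 'opening': 1.003}
scene {'fx': 366.9845, 'fy': 366.9845, 'cx': 316.4232, 'cy': 208.4396, 'R': [[0.9004, 0.4349, 0.0139], [0.3762, -0.762, -0.5271], [-0.2187, 0.4799, -0.8497]], 't': [-0.424, -0.1574, 1.611]}
top {'fx': 519.4559, 'fy': 519.4559, 'cx': 322.5131, 'cy': 202.016, 'R': [[0.0236, -0.9997, 0.0016], [-0.997, -0.0237, -0.0738], [0.0738, 0.0002, -0.9973]], 't': [-0.0909, 0.5122, 2.0664]}
{'fx': 357.45021780370803, 'fy': 357.45021780370803, 'cx': 323.18788789270485, 'cy': 199.29334163753106, 'tool_from_camera': array([[-4.63119456e-04, -9.56836421e-01, -2.90626649e-01,
         8.12288658e-02],
       [ 9.99999647e-01, -6.46795486e-04,  5.35939102e-04,
         1.49337902e-04],
       [-7.00782057e-04, -2.90626299e-01,  9.56836383e-01,
        -1.61817123e-01],
       [ 0.00000000e+00,  0.00000000e+00,  0.00000000e+00,
         1.00000000e+00]])}
```

View pics/scene0.png

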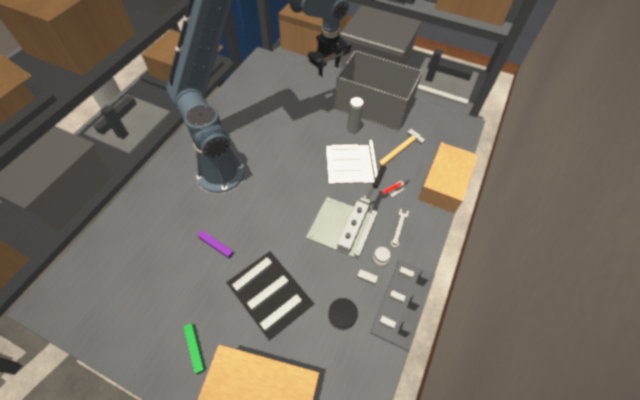

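View pics/top0.png

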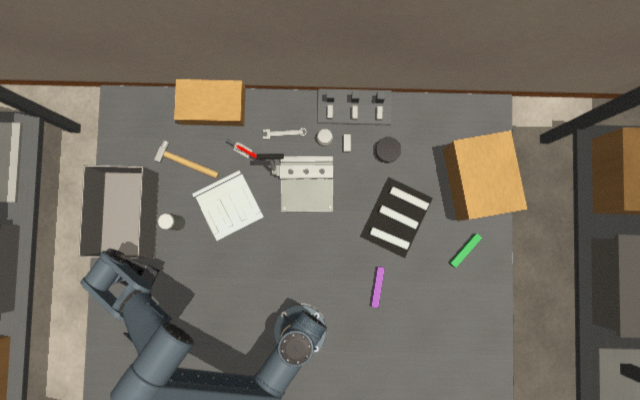

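Both views show three white tubes on the mat (top view: (409,197), (399,217), (390,239)). The fixture is at (306,185), the tray at (228,206) and the lever at about (265,157).

Look-alikes in the top view, none of them wanted:
- purple bar (377,287)
- green bar (465,250)
- offcut (347,143)
- rack gadgets (330–380,108)

I choose the three on the mat.

```bash
cat > h.py <<'E'
from rig import readout, viewer
import cv2,numpy as np
from scipy.spatial.transform import Rotation as Ro
def cap(n,name=None):
    s=readout.read_state(); p,d=viewer.capture(n); c=viewer.camera_info(n)
    if n=="wrist":
        T=np.eye(4);T[:3,:3]=s["tcp_rot"];T[:3,3]=s["position"];M=T@np.array(c["tool_from_camera"])
        Rw,o=M[:3,:3],M[:3,3]
    else: Rw=np.array(c["R"]).T;o=-Rw@np.array(c["t"])
    if name: cv2.imwrite(f"pics/{name}.png",p[:,:,::-1])
    return p,d,dict(K=(c["fx"],c["fy"],c["cx"],c["cy"]),R=Rw,o=o)
def ray(c,uv,z):
    uv=np.atleast_2d(np.asarray(uv,float));fx,fy,cx,cy=c["K"]
    r=np.c_[(uv[:,0]-cx)/fx,(uv[:,1]-cy)/fy,np.ones(len(uv))]@c["R"].T
    return c["o"]+r*((z-c["o"][2])/r[:,2])[:,None]
def cloud(c,d):
    v,u=np.mgrid[:d.shape[0],:d.shape[1]];fx,fy,cx,cy=c["K"]
    P=np.dstack([(u-cx)/fx*d,(v-cy)/fy*d,d])@c["R"].T+c["o"];P[d==0]=np.nan
    return P
def proj(c,X):
    fx,fy,cx,cy=c["K"];q=(np.atleast_2d(X)-c["o"])@c["R"];return np.c_[q[:,0]/q[:,2]*fx+cx,q[:,1]/q[:,2]*fy+cy]
def blobs(c,m,z,amin=60):
    "min-area rect of every blob, on plane z: centre, size, yaw of long side"
    out=[]
    for k in cv2.findContours(m.astype(np.uint8),cv2.RETR_EXTERNAL,cv2.CHAIN_APPROX_NONE)[0]:
        if cv2.contourArea(k)<amin: continue
        X=ray(c,k[:,0]+0.0,z)[:,:2]
        r=cv2.minAreaRect((X*1000).astype(np.float32));b=cv2.boxPoints(r)
        e=max(b[1]-b[0],b[2]-b[1],key=np.linalg.norm)
        out.append((np.round(r[0],1),np.round(sorted(r[1]),1),round(np.degrees(np.arctan2(e[1],e[0]))%180,1),k[:,0].mean(0).round()))
    return out
def go(x,y,z,yaw,s=None):
    "row to reach tool pointing down, tool x along yaw (deg)"
    s=s or readout.read_state();R=np.array(s["tcp_rot"])
    a=np.radians(yaw);T=np.array([[np.cos(a),np.sin(a),0],[np.sin(a),-np.cos(a),0],[0,0,-1]])
    sh=R.T@(np.array([x,y,z])-s["position"])/.25
    w=np.degrees(Ro.from_matrix(R.T@T).as_rotvec())/90
    print("row",np.round(np.r_[sh,w],3).tolist(),"pos",np.round(s["position"],4),"yaw",round(np.degrees(np.arctan2(R[1,0],R[0,0])),2),"t",round(s["time_s"],1))
E
python3 - <<'E'
from h import *
for n in("top","scene"):
    p,d,c=cap(n);g=p.min(2)
    P=cloud(c,d)
    hsv=cv2.cvtColor(p,cv2.COLOR_RGB2HSV)
    m=(hsv[...,2]>170)&(hsv[...,1]<50)
    print(n)
    for b in blobs(c,m,0.031): print(*b)
    if n=="top":
        im=cv2.resize(p[130:260,180:440],None,fx=3,fy=3,interpolation=cv2.INTER_CUBIC);cv2.imwrite("pics/crop1.png",im[:,:,::-1])
E
```

```text
top
[ 376.6 -348.1] [ 28.3 158.2] 68.6 [390. 238.]
[422.8 546. ] [55.7 56. ] 91.4 [165. 221.]
[ 462.  -382.5] [ 28.2 158. ] 65.9 [399. 217.]
[ 538. -424.] [ 28.3 157. ] 66.0 [409. 198.]
[453.  719.2] [144.  310.9] 180.0 [125. 212.]
[491.8 299.7] [212.2 213.6] 118.3 [227. 204.]
[586.1   5.2] [221.3 240.6] 91.4 [306. 177.]
[705.5 575.1] [23.6 86.2] 156.1 [161. 151.]
[236.6 907.6] [ 142.3 1026.6] 0.0 [ 72. 261.]
[ 757.9 -171.6] [24.2 65.2] 1.2 [347. 142.]
[782.2 -80.4] [52.4 53. ] 1.4 [325. 136.]
[788.2  87.3] [ 37.1 161.4] 93.0 [281. 133.]
[ 645.7 1165.6] [ 30.6 316.1] 0.1 [ 13. 162.]
[ 902.6 -998.6] [119.2 319.1] 91.4 [548. 110.]
[880.2 968. ] [156.7 262.3] 90.2 [ 71. 102.]
scene
[ -79.8 -935.5] [107.1 194. ] 79.4 [ 29. 375.]
[-191.9 -916.5] [ 30.7 104.8] 179.5 [  9. 348.]
[ 882.6 -296.4] [22.1 51.6] 178.4 [388. 321.]
[ 539.3 -425.5] [ 29.2 159.3] 65.6 [280. 312.]
[ 882.7 -195. ] [23.4 52.8] 1.1 [398. 295.]
[ 463.5 -383.6] [ 29.  159.5] 65.8 [267. 292.]
[ 759.1 -172.9] [30.2 70.2] 1.8 [367. 276.]
[883.2 -94.2] [23.5 51.6] 0.2 [407. 271.]
[ 378.2 -349.5] [ 28.9 157.4] 68.5 [252. 273.]
[776.9 -66.9] [53.6 60.4] 26.1 [382. 254.]
[800.5  68.1] [ 38.2 173.9] 97.1 [399. 226.]
[589.7  -7.6] [216.2 241. ] 91.9 [347. 226.]
[496.2 296.6] [218.7 242.8] 118.2 [351. 162.]
[709.1 571. ] [29.5 86.2] 154.6 [416. 135.]
[375.7 652. ] [64. 65.] 26.6 [356. 102.]
[-762.   -12.2] [107.5 226.3] 89.9 [ 79. 116.]
[740.7 903.4] [ 34. 257.] 0.1 [443.  93.]
[990.8 347.1] [  95.9 1717.7] 90.0 [455. 238.]
[-762.2  332. ] [105.9 255.7] 90.0 [130.  72.]
```

View pics/crop1.png

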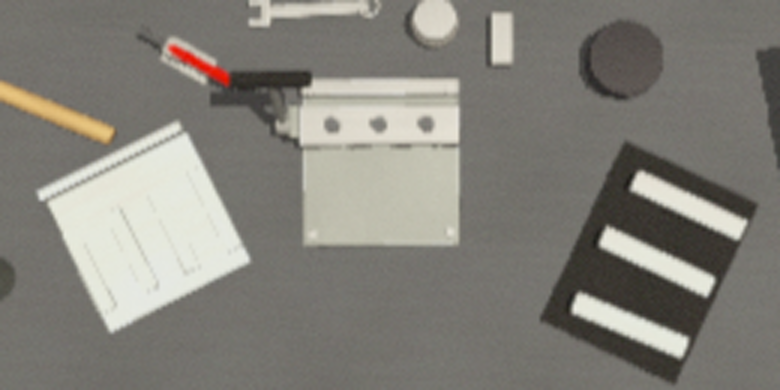

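The crop confirms it: three equal white tubes on the mat. The lever leans over the fixture's left end, and the clamp's red handle lies beside it. Next, a close look at the tray and fixture with the wrist camera on the way.

```bash
python3 - <<'E'
from h import *
go(.40,.25,.33,208)
E
```

```text
row [-1.074, -0.947, -0.431, -0.001, -0.0, -0.57] pos [0.247  0.5736 0.222 ] yaw 156.69 t 0.2
```

Request:
{"op": "send_rows", "data": {
  "moves": [
    [-0.3,-0.2,-0.43,0,0,-0.2],
    [-0.99,-0.88,-0.43,0,0,-0.57],
    [-0.99,-0.88,-0.43,0,0,-0.57],
    [-0.99,-0.88,-0.43,0,0,-0.57],
    [-0.99,-0.88,-0.43,0,0,-0.57],
    [-0.99,-0.88,-0.43,0,0,-0.57],
    [-0.99,-0.88,-0.43,0,0,-0.57],
    [-0.99,-0.88,-0.43,0,0,-0.57],
    [-0.99,-0.88,-0.43,0,0,-0.57],
    [-0.99,-0.88,-0.43,0,0,-0.57],
    [-0.99,-0.88,-0.43,0,0,-0.57],
    [-0.99,-0.88,-0.43,0,0,-0.57]
  ]
}}

```text
time_s: 1.4
position: [0.3867, 0.2749, 0.3296]
tcp_rot: [[-0.882, -0.471, -0.001], [-0.471, 0.882, -0.0], [0.001, 0.0, -1.0]]
force: [-0.2, -0.5, 0.3]
opening: 0.998
grasp_force: 0.0
```

```bash
python3 - <<'E'
from h import *
p,d,c=cap("wrist","w_tray")
hsv=cv2.cvtColor(p,cv2.COLOR_RGB2HSV);m=(hsv[...,2]>150)&(hsv[...,1]<50)
for b in blobs(c,m,0.006,2000): print(*b)
go(.43,0,.33,181.4)
E
```

```text
[679.5  -7.3] [ 76.5 183.8] 92.0 [ 55. 231.]
[485.7 297.7] [194.7 212.4] 118.2 [306. 211.]
[543.3 -15.5] [133.4 209.4] 92.0 [ 79. 149.]
row [0.366, -1.052, -0.001, 0.0, -0.001, 0.297] pos [0.3868 0.2749 0.3296] yaw -151.89 t 1.4
```

View pics/w_tray.png

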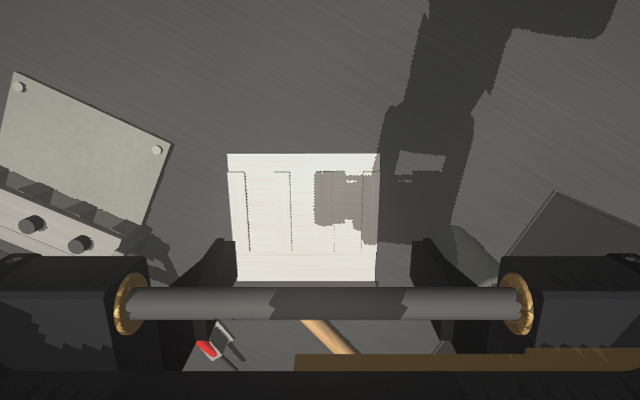

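The wrist view shows the tray's near edge at row 154, cols 228–380, giving a tray pose of about (492, 301) mm, yaw 28.2°. Now the fixture.

Request:
{"op": "send_rows", "data": {
  "moves": [
    [0.36,-0.99,0,0,0,0.3],
    [0.36,-0.99,0,0,0,0.3],
    [0.36,-0.99,0,0,0,0.3],
    [0.36,-0.99,0,0,0,0.3],
    [0.36,-0.99,0,0,0,0.3],
    [0.36,-0.99,0,0,0,0.3],
    [0.36,-0.99,0,0,0,0.3],
    [0.36,-0.99,0,0,0,0.3]
  ]
}}

```text
time_s: 2.25
position: [0.4239, 0.0141, 0.3298]
tcp_rot: [[-1.0, -0.018, -0.001], [-0.018, 1.0, 0.001], [0.001, 0.001, -1.0]]
force: [-0.3, 0.4, 0.0]
opening: 0.999
grasp_force: 0.0
```

```bash
python3 - <<'E'
from h import *
p,d,c=cap("wrist","w_fix")
hsv=cv2.cvtColor(p,cv2.COLOR_RGB2HSV);m=(hsv[...,2]>130)&(hsv[...,1]<50)
for b in blobs(c,m,0.010,1500): print(*b)
p2,d2,c2=cap("top")
hsv=cv2.cvtColor(p2,cv2.COLOR_RGB2HSV);m=(hsv[...,2]>150)&(hsv[...,1]<50)
for z in(.006,.031): 
  for b in blobs(c2,m,z,300): print(z,*b)
go(.4,-.3,.25,67)
E
```

```text
[701.2 -12.5] [ 27.8 234.2] 90.9 [303. 326.]
[541.5 -14.1] [132.5 209.8] 91.9 [301. 231.]
[ 475.3 -376.9] [ 28.3 115.2] 65.9 [ 40. 185.]
[484.  297.4] [195.6 212.5] 118.1 [520. 194.]
[ 382.8 -346.4] [ 28.2 128.7] 68.5 [ 48. 117.]
0.006 [451.1 730.2] [149.2 324.6] 180.0 [122. 213.]
0.006 [494.3 304.8] [216.2 216.5] 28.3 [227. 204.]
0.006 [589.    6.3] [224.  243.4] 91.3 [306. 181.]
0.006 [ 649.1 1180.4] [ 32.1 320. ] 0.1 [ 13. 162.]
0.006 [  909.2 -1007.8] [120.6 327.2] 91.4 [548. 110.]
0.006 [ 341.1 1034. ] [ 388. 1254.] 0.7 [ 67. 221.]
0.031 [450.  720.5] [147.4 320.7] 180.0 [122. 213.]
0.031 [492.7 300.2] [213.6 213.9] 28.3 [227. 204.]
0.031 [586.2   5.3] [221.4 240.5] 91.3 [306. 181.]
0.031 [ 645.6 1165.3] [ 31.7 316.2] 0.1 [ 13. 162.]
0.031 [ 902.6 -996.7] [119.2 323.3] 91.4 [548. 110.]
0.031 [ 341.4 1020.7] [ 383.4 1239. ] 0.7 [ 67. 221.]
row [0.12, -1.257, 0.319, -0.0, -0.001, 1.268] pos [0.4238 0.0147 0.3299] yaw -178.88 t 2.4
```

View pics/w_fix.png

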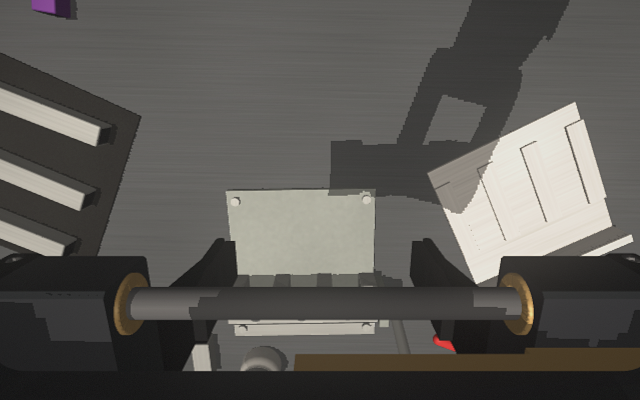

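The fixture's base plate front edge is at row 190 (cols 227–376), so the fixture origin is about (585, -13) mm, yaw 1.7°. The tubes stay as measured. Moving to tube 1.

Request:
{"op": "send_rows", "data": {
  "moves": [
    [0.1,-0.97,0.3,0,0,0.95],
    [0.1,-0.97,0.3,0,0,0.95],
    [0.1,-0.97,0.3,0,0,0.95],
    [0.1,-0.97,0.3,0,0,0.95],
    [0.1,-0.97,0.3,0,0,0.95],
    [0.1,-0.97,0.3,0,0,0.95],
    [0.1,-0.97,0.3,0,0,0.95],
    [0.1,-0.97,0.3,0,0,0.95],
    [0.1,-0.97,0.3,0,0,0.95],
    [0.1,-0.97,0.3,0,0,0.95],
    [0.1,-0.97,0.3,0,0,0.95],
    [0.1,-0.97,0.3,0,0,0.95]
  ],
  "grip": 0.7
}}

```text
time_s: 3.55
position: [0.4039, -0.2286, 0.2551]
tcp_rot: [[-0.101, 0.995, -0.0], [0.995, 0.101, 0.0], [0.0, -0.0, -1.0]]
force: [-1.0, -0.6, 0.3]
opening: 0.701
grasp_force: 0.0
```

```bash
python3 - <<'E'
from h import *
p,d,c=cap("wrist")
hsv=cv2.cvtColor(p,cv2.COLOR_RGB2HSV);m=(hsv[...,2]>150)&(hsv[...,1]<50)
for b in blobs(c,m,0.031,800): print(*b)
go(.3884,-.3209,.008,68.6)
E
```

```text
[ 381.7 -330. ] [ 27.5 121.3] 68.5 [298. 247.]
[663.1 -74.9] [75.  79.4] 92.2 [602.  38.]
[536.1 -83.6] [ 74.6 126.1] 2.5 [471.  37.]
row [-0.36, -0.098, 0.988, 0.0, -0.0, 0.302] pos [ 0.4038 -0.2288  0.2551] yaw 95.74 t 3.6
```

Request:
{"op": "send_rows", "data": {
  "moves": [
    [-0.36,-0.1,0.6,0,0,0.3],
    [-0.36,-0.1,0.6,0,0,0.3],
    [-0.36,-0.1,0.6,0,0,0.3],
    [-0.36,-0.1,0.6,0,0,0.3],
    [-0.36,-0.1,0.7,0,0,0.3],
    [-0.36,-0.1,0.8,0,0,0.3],
    [-0.36,-0.1,0.88,0,0,0.3],
    [-0.36,-0.1,0.94,0,0,0.3],
    [-0.36,-0.1,0.98,0,0,0.3],
    [-0.36,-0.1,0.985,0,0,0.3]
  ]
}}

```text
time_s: 4.6
position: [0.387, -0.3211, 0.0078]
tcp_rot: [[0.365, 0.931, -0.001], [0.931, -0.365, 0.002], [0.001, -0.002, -1.0]]
force: [-0.7, -0.5, 0.7]
opening: 0.701
grasp_force: 0.0
```

Request:
{"op": "send_rows", "data": {
  "moves": [
    [0,0,0,0,0,0],
    [0,0,0,0,0,0],
    [0,0,0,0,0,0],
    [0,0,0,0,0,0],
    [0,0,0,0,0,0],
    [0,0,0,0,0,0],
    [0,0,-0.1,0,0,0],
    [0,0,-0.3,0,0,0],
    [0,0,-0.5,0,0,0],
    [0,0,-0.5,0,0,0]
  ],
  "grip": 0
}}

```text
time_s: 5.6
position: [0.3899, -0.3249, 0.1392]
tcp_rot: [[0.366, 0.93, 0.008], [0.93, -0.366, -0.01], [-0.007, 0.011, -1.0]]
force: [1.7, -0.9, -2.7]
opening: 0.32
grasp_force: 30.0
```

```bash
cat >> h.py <<'E'
F=(.5853,-.0128,1.7); TR=(.4925,.301,28.2)   # x,y,yaw
def loc(f,x,y):
    a=np.radians(f[2]);return f[0]+x*np.cos(a)-y*np.sin(a), f[1]+x*np.sin(a)+y*np.cos(a)
E
python3 - <<'E'
from h import *
p,d,c=cap("wrist","g1")
go(*loc(F,-.140,-.062),.10,180+F[2])
E
```

```text
row [0.996, -0.141, 0.142, 0.0, 0.006, -1.258] pos [ 0.3885 -0.3233  0.1366] yaw 68.5 t 5.7
```

View pics/g1.png

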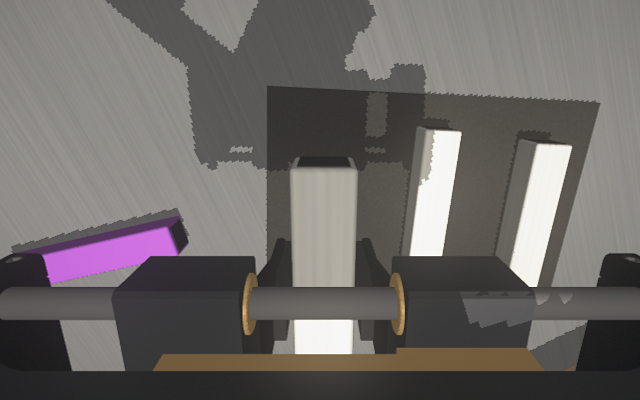

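The tube is held centred (cols 290–357, near end at row 168) with the purple bar clear to the left. Carrying it to the fixture.

Request:
{"op": "send_rows", "data": {
  "moves": [
    [0.1,0,0,0,0,-0.95],
    [0.3,-0.1,0,0,0,-0.95],
    [0.9,-0.14,0,0,0,-0.95],
    [0.9,-0.14,0,0,0,-0.95],
    [0.9,-0.14,0,0,0,-0.95],
    [0.9,-0.14,0,0,0,-0.95],
    [0.9,-0.14,0,0,0,-0.95],
    [0.9,-0.14,0,0,0,-0.95],
    [0.9,-0.14,0,0,0,-0.95],
    [0.9,-0.14,0,0,0,-0.95],
    [0.9,-0.14,0,0,0,-0.95],
    [0.9,-0.14,0,0,0,-0.95]
  ]
}}

```text
time_s: 6.85
position: [0.4359, -0.0989, 0.1325]
tcp_rot: [[-0.897, 0.441, -0.003], [0.441, 0.897, 0.002], [0.004, 0.0, -1.0]]
force: [-0.4, 0.4, -3.0]
opening: 0.318
grasp_force: 30.0
```

```bash
cat >> h.py <<'E'
def inhand(c,p,d):
    "held tube's top face in tool frame (mm): near end x, lateral y, top z, pitch (deg), yaw (deg)"
    s=readout.read_state();Q=(cloud(c,d)-s["position"])@np.array(s["tcp_rot"])*1000
    m=(abs(Q[...,1])<16)&(Q[...,2]<-10)&(Q[...,2]>-45)&(Q[...,0]>14)&(Q[...,0]<90)&(p.min(2)>70)
    q=Q[m];a=np.polyfit(q[:,0],q[:,2],1)
    xs=np.arange(15,q[:,0].max()-4,3);mid=[(q[abs(q[:,0]-x)<1.5][:,1].min()+q[abs(q[:,0]-x)<1.5][:,1].max())/2 for x in xs]
    b=np.polyfit(xs,mid,1)
    print("hand: end x",np.percentile(q[:,0],99.5).round(1),"y",np.polyval(b,30).round(1),"topz@0",a[1].round(1),"pitch",np.degrees(a[0]).round(1),"yaw",np.degrees(b[0]).round(1),len(q))
E
python3 - <<'E'
from h import *
p,d,c=cap("wrist")
inhand(c,p,d)
hsv=cv2.cvtColor(p,cv2.COLOR_RGB2HSV)
go(*loc(F,-.140,-.062),.10,180+F[2])
E
```

```text
hand: end x 52.1 y 0.4 topz@0 -21.6 pitch 0.9 yaw 0.2 5916
row [-0.004, 0.092, 0.131, 0.0, -0.002, -0.31] pos [ 0.4362 -0.0991  0.1328] yaw 153.84 t 6.9
```

Request:
{"op": "send_rows", "data": {
  "moves": [
    [0,0.09,0,0,0,-0.31],
    [0,0.09,0,0,0,-0.31],
    [0,0.09,0,0,0,-0.31],
    [0,0.09,0.2,0,0,-0.31],
    [0,0.09,0.3,0,0,-0.31],
    [0,0.09,0.3,0,0,-0.31]
  ]
}}

```text
time_s: 7.5
position: [0.4444, -0.0783, 0.056]
tcp_rot: [[-0.999, -0.031, -0.007], [-0.031, 1.0, 0.003], [0.007, 0.003, -1.0]]
force: [-0.5, 0.4, -2.0]
opening: 0.32
grasp_force: 30.0
```

```bash
python3 - <<'E'
from h import *
p,d,c=cap("wrist","fx1")
inhand(c,p,d)
go(*loc(F,-.120,-.062),.018,180+F[2])
s=readout.read_state()
# bridge front face seen from the scene cam / tall points: plate corner check
p,d,c=cap("top");P=cloud(c,d)
im=cv2.resize(p[140:230,250:350],None,fx=6,fy=6,interpolation=cv2.INTER_CUBIC);cv2.imwrite("pics/fx1t.png",im[:,:,::-1])
for y in(-.105,.105): print(proj(c,[[*loc(F,-.11,y),.01],[*loc(F,.02,y),.062],[*loc(F,.07,y),.062]]).round(1).tolist())
E
```

```text
hand: end x 52.7 y 1.3 topz@0 -20.4 pitch 0.7 yaw 0.2 5981
row [-0.087, -0.001, 0.158, 0.001, -0.003, 0.001] pos [ 0.4456 -0.0787  0.0575] yaw -178.19 t 7.5
[[332.8, 211.3], [332.8, 177.6], [332.7, 165.1]]
[[280.6, 211.6], [279.6, 177.9], [279.6, 165.4]]
```

View pics/fx1t.png

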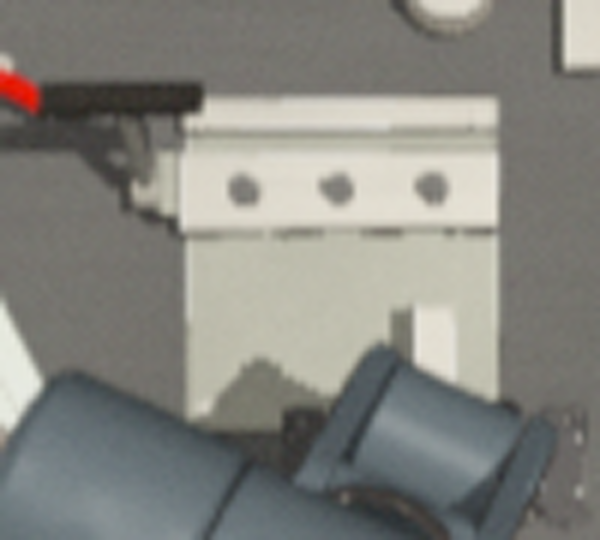

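View pics/fx1.png

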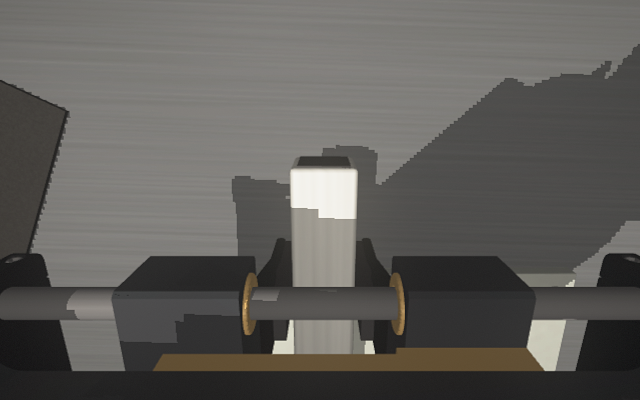

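The top crop shows the bridge front corners at about (333,178.3) and (280,178.8), within about 2 mm of prediction, and the tube lines up with the right stud. Inserting.

Request:
{"op": "send_rows", "data": {
  "moves": [
    [-0.08,0,0.08,0,0,0],
    [-0.087,0,0.145,0,0,0],
    [-0.087,0,0.148,0,0,0],
    [-0.15,0,0.148,0,0,0],
    [-0.22,0,0.148,0,0,0],
    [-0.29,0,0.148,0,0,0],
    [-0.36,0,0.148,0,0,0],
    [-0.42,0,0.148,0,0,0],
    [-0.45,0,0.148,0,0,0],
    [-0.46,0,0.148,0,0,0]
  ]
}}

```text
time_s: 8.6
position: [0.5628, -0.0756, 0.0232]
tcp_rot: [[-0.999, -0.033, 0.002], [-0.033, 0.999, -0.001], [-0.002, -0.001, -1.0]]
force: [0.4, -0.5, -3.1]
opening: 0.316
grasp_force: 30.0
```

Request:
{"op": "send_rows", "data": {
  "moves": [
    [-0.01,0,0.005,0,0,0],
    [-0.02,0,0.005,0,0,0],
    [-0.03,0,0.005,0,0,0],
    [-0.03,0,0.005,0,0,0]
  ]
}}

```text
time_s: 9.0
position: [0.5685, -0.0751, 0.0203]
tcp_rot: [[-0.999, -0.033, -0.002], [-0.033, 0.999, 0.0], [0.002, 0.001, -1.0]]
force: [-1.9, 0.1, -3.7]
opening: 0.319
grasp_force: 30.0
```

Request:
{"op": "send_rows", "data": {
  "moves": [
    [-0.01,0,0.004,0,0,0],
    [-0.015,0,0.008,0,0,0],
    [-0.02,0,0.008,0,0,0],
    [-0.02,0,0.008,0,0,0]
  ]
}}

```text
time_s: 9.4
position: [0.5685, -0.0742, 0.0176]
tcp_rot: [[-0.999, -0.033, -0.012], [-0.033, 0.999, 0.002], [0.012, 0.003, -1.0]]
force: [-9.6, -2.0, 1.3]
opening: 0.317
grasp_force: 30.0
```

```bash
python3 - <<'E'
from h import *
p,d,c=cap("wrist"); inhand(c,p,d)
print(np.round(readout.read_state()["force"],1)); go(.5853,0,.02,181.7)
E
```

```text
hand: end x 51.9 y 0.9 topz@0 -21.8 pitch 1.8 yaw 0.1 5861
[-9.2 -1.9  1.4]
row [-0.077, 0.294, -0.01, 0.002, -0.008, 0.002] pos [ 0.5685 -0.0742  0.0176] yaw -178.08 t 9.4
```

Request:
{"op": "send_rows", "data": {
  "moves": [
    [0,0,0,0,0,0],
    [0,0,0,0,0,0],
    [0,0,0,0,0,0],
    [0,0,-0.05,0,0,0],
    [0,0,-0.15,0,0,0],
    [0.1,0,-0.35,0,0,0],
    [0.2,0,-0.55,0,0,0],
    [0.2,0,-0.55,0,0,0],
    [0.3,0,-0.55,0,0,0]
  ],
  "grip": 0.5
}}

```text
time_s: 10.35
position: [0.5037, -0.0789, 0.1597]
tcp_rot: [[-0.999, -0.034, 0.011], [-0.034, 0.999, -0.004], [-0.011, -0.005, -1.0]]
force: [-0.6, -0.1, -1.1]
opening: 0.499
grasp_force: 0.0
```

```bash
cat >> h.py <<'E'
def check(amin=150):
    "white rects in the top view on the tube-top planes: fixture 38 mm, mat 31 mm, tray 34 mm"
    p,d,c=cap("top");hsv=cv2.cvtColor(p,cv2.COLOR_RGB2HSV)
    for b in blobs(c,(hsv[...,2]>170)&(hsv[...,1]<50),.031,amin):
        if -520<b[0][1]<-260: print("mat",*b)
    return p,d,c
E
python3 - <<'E'
from h import *
p,d,c=check()
u,v=proj(c,[*loc(F,-.03,-.062),.038])[0].astype(int)
im=p[v-15:v+20,u-15:u+15];cv2.imwrite("pics/t1home.png",cv2.resize(p[150:225,265:350],None,fx=6,fy=6)[:,:,::-1])
go(.4739,-.3556,.10,65.9)
E
```

```text
mat [ 462.  -382.5] [ 28.2 158. ] 65.9 [399. 217.]
mat [ 538. -424.] [ 28.3 157. ] 66.0 [409. 198.]
row [0.125, -1.111, 0.231, -0.001, -0.001, 1.289] pos [ 0.4958 -0.0769  0.1576] yaw -178.07 t 10.4
```

Request:
{"op": "send_rows", "data": {
  "moves": [
    [0.12,-0.5,0,0,0,0.95],
    [0.12,-0.95,0,0,0,0.95],
    [0.12,-0.95,0,0,0,0.95],
    [0.12,-0.95,0,0,0,0.95],
    [0.12,-0.95,0,0,0,0.95],
    [0.12,-0.95,0,0,0,0.95],
    [0.12,-0.95,0,0,0,0.95],
    [0.12,-0.95,0,0,0,0.95],
    [0.12,-0.95,0,0,0,0.95],
    [0.12,-0.95,0,0,0,0.95],
    [0.12,-0.95,0,0,0,0.95],
    [0.12,-0.95,0,0,0,0.95]
  ],
  "grip": 0.65
}}

```text
time_s: 11.6
position: [0.4775, -0.3159, 0.1558]
tcp_rot: [[-0.114, 0.993, -0.0], [0.993, 0.114, 0.0], [0.0, -0.0, -1.0]]
force: [0.6, -0.5, 0.5]
opening: 0.65
grasp_force: 0.0
```

```bash
python3 - <<'E'
from h import *
go(.4752,-.3556,.008,65.9)
E
```

```text
row [-0.157, -0.027, 0.591, -0.0, -0.0, 0.341] pos [ 0.4775 -0.3159  0.1558] yaw 96.57 t 11.6
```

Request:
{"op": "send_rows", "data": {
  "moves": [
    [-0.16,-0.03,0.2,0,0,0.34],
    [-0.16,-0.03,0.2,0,0,0.34],
    [-0.16,-0.03,0.2,0,0,0.34],
    [-0.16,-0.03,0.25,0,0,0.34],
    [-0.16,-0.03,0.35,0,0,0.34],
    [-0.16,-0.03,0.45,0,0,0.34],
    [-0.16,-0.03,0.53,0,0,0.34],
    [-0.16,-0.03,0.58,0,0,0.34],
    [-0.16,-0.03,0.59,0,0,0.34],
    [-0.16,-0.03,0.59,0,0,0.34]
  ]
}}

```text
time_s: 12.6
position: [0.4744, -0.3565, 0.0085]
tcp_rot: [[0.409, 0.912, -0.0], [0.912, -0.409, 0.0], [0.0, -0.0, -1.0]]
force: [0.2, 0.2, 0.4]
opening: 0.648
grasp_force: 0.0
```

Request:
{"op": "send_rows", "data": {
  "moves": [
    [0,0,0,0,0,0],
    [0,0,0,0,0,0],
    [0,0,0,0,0,0],
    [0,0,0,0,0,0],
    [0,0,0,0,0,0],
    [0,0,-0.1,0,0,0],
    [0,0,-0.3,0,0,0],
    [0,0,-0.45,0,0,0],
    [0,0,-0.5,0,0,0]
  ],
  "grip": 0
}}

```text
time_s: 13.5
position: [0.4759, -0.3582, 0.1372]
tcp_rot: [[0.41, 0.912, 0.005], [0.912, -0.41, -0.005], [-0.003, 0.007, -1.0]]
force: [1.5, -0.5, -3.6]
opening: 0.32
grasp_force: 30.1
```

```bash
python3 - <<'E'
from h import *
p,d,c=cap("wrist"); inhand(c,p,d)
go(*loc(F,-.130,0),.10,181.7)
E
```

```text
Traceback (most recent call last):
  File "h.py", line 47, in inhand
    xs=np.arange(15,q[:,0].max()-4,3);mid=[(q[abs(q[:,0]-x)<1.5][:,1].min()+q[abs(q[:,0]-x)<1.5][:,1].max())/2 for x in xs]
                                            ~~~~~~~~~~~~~~~~~~~~~~~~~~~~~^^
ValueError: zero-size array to reduction operation minimum which has no identity
```

```bash
sed -i 's/q\[:,0\].max()-4,3/np.percentile(q[:,0],99)-4,3/' h.py; python3 - <<'E'
from h import *
p,d,c=cap("wrist"); inhand(c,p,d)
go(*loc(F,-.130,0),.10,181.7)
E
```

```text
Traceback (most recent call last):
  File "h.py", line 47, in inhand
    xs=np.arange(15,np.percentile(q[:,0],99)-4,3);mid=[(q[abs(q[:,0]-x)<1.5][:,1].min()+q[abs(q[:,0]-x)<1.5][:,1].max())/2 for x in xs]
                                                        ~~~~~~~~~~~~~~~~~~~~~~~~~~~~~^^
ValueError: zero-size array to reduction operation minimum which has no identity
```

Request:
{"op": "send_rows", "data": {
  "moves": [
    [0.1,0,0,0,0,-0.95],
    [0.3,-0.2,0,0,0,-0.95],
    [0.95,-0.58,0,0,0,-0.95],
    [0.95,-0.58,0,0,0,-0.95],
    [0.95,-0.58,0,0,0,-0.95],
    [0.95,-0.58,0,0,0,-0.95],
    [0.95,-0.58,0,0,0,-0.95],
    [0.95,-0.58,0,0,0,-0.95],
    [0.95,-0.58,0,0,0,-0.95],
    [0.95,-0.58,0,0,0,-0.95],
    [0.95,-0.58,0,0,0,-0.95],
    [0.95,-0.58,0,0,0,-0.95]
  ]
}}

```text
time_s: 14.8
position: [0.4382, -0.0799, 0.1322]
tcp_rot: [[-0.876, 0.483, -0.003], [0.483, 0.876, 0.001], [0.004, -0.0, -1.0]]
force: [0.1, -0.2, -3.1]
opening: 0.317
grasp_force: 30.0
```

```bash
python3 - <<'E'
from h import *
p,d,c=cap("wrist"); inhand(c,p,d)
go(*loc(F,-.130,0),.06,181.7)
E
```

```text
Traceback (most recent call last):
  File "h.py", line 47, in inhand
    xs=np.arange(15,np.percentile(q[:,0],99)-4,3);mid=[(q[abs(q[:,0]-x)<1.5][:,1].min()+q[abs(q[:,0]-x)<1.5][:,1].max())/2 for x in xs]
                                                        ~~~~~~~~~~~~~~~~~~~~~~~~~~~~~^^
ValueError: zero-size array to reduction operation minimum which has no identity
```

```bash
python3 - <<'E'
s=open('h.py').read()
s=s.replace("    b=np.polyfit(xs,mid,1)","    b=np.polyfit(xs,mid,1)").replace("xs=np.arange(15,","xs=np.arange(np.percentile(q[:,0],1)+2,")
s=s.replace("mid=[(","xs=[x for x in xs if (abs(q[:,0]-x)<1.5).sum()>5];mid=[(")
open('h.py','w').write(s)
E
python3 - <<'E'
from h import *
p,d,c=cap("wrist","g2"); inhand(c,p,d)
go(*loc(F,-.130,0),.06,181.7)
E
```

```text
hand: end x 45.6 y 0.2 topz@0 -46.7 pitch 12.0 yaw 0.2 1241
row [0.064, 0.255, 0.291, 0.0, -0.001, -0.339] pos [ 0.4387 -0.0802  0.1327] yaw 151.17 t 14.9
```

View pics/g2.png

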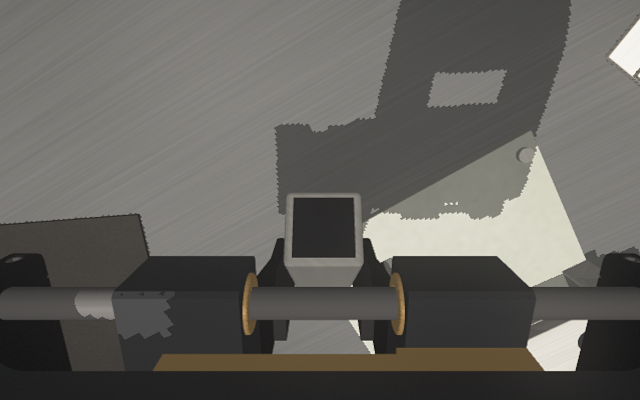

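The wrist view shows the slackening happened: the tube's near end has tipped up (open end face at cols 286–362, rows 193–265), so the front hangs down. I'll measure the tilt, then set it down flat on the base plate and regrip.

```bash
python3 - <<'E'
from h import *
p,d,c=cap("wrist")
s=readout.read_state();Q=(cloud(c,d)-s["position"])@np.array(s["tcp_rot"])*1000
# end-face rim: left wall column ~290 top to bottom
for v in (196,205,215,225,235,245,255,262,270,278): print(v,Q[v,289].round(1),Q[v,323].round(1))
go(*loc(F,-.105,0),.13,181.7)
E
```

```text
196 [ 44.2 -12.5 -34.8] [ 44.5   0.  -35.8]
205 [ 42.  -12.2 -38.7] [ 42.1   0.  -39. ]
215 [ 38.3 -12.3 -39.1] [ 38.5   0.  -39.6]
225 [ 35.8 -12.  -42.7] [ 35.7   0.  -42.5]
235 [ 32.8 -11.9 -44.8] [ 33.3   0.  -45.8]
245 [ 30.1 -11.8 -47.2] [ 30.   0. -47.]
255 [ 27.8 -11.6 -50.3] [ 27.6   0.  -49.9]
262 [ 24.8 -11.7 -49.6] [ 25.2   0.  -50.5]
270 [ 18.5 -12.5 -43.5] [ 19.4   0.  -45.4]
278 [  5.7 -14.4 -26.5] [  7.6   0.  -30. ]
row [-0.021, 0.306, 0.012, 0.0, -0.001, -0.339] pos [ 0.4389 -0.0803  0.133 ] yaw 151.19 t 14.9
```

Request:
{"op": "send_rows", "data": {
  "moves": [
    [0,0,-0.16,0,0,0],
    [-0.09,0.35,-0.16,0,0,-0.34],
    [-0.09,0.35,-0.16,0,0,-0.34],
    [-0.09,0.35,-0.16,0,0,-0.34],
    [-0.09,0.35,-0.16,0,0,-0.34],
    [-0.09,0.35,-0.16,0,0,-0.34],
    [-0.09,0.35,-0.16,0,0,-0.34]
  ]
}}

```text
time_s: 15.65
position: [0.5008, -0.0145, 0.1733]
tcp_rot: [[-1.0, -0.03, -0.001], [-0.03, 1.0, 0.0], [0.001, 0.0, -1.0]]
force: [-0.4, -0.0, -2.1]
opening: 0.324
grasp_force: 30.0
```

```bash
python3 - <<'E'
from h import *
go(*loc(F,-.085,0),.11,181.7)
go(*loc(F,-.115,0),.02,181.7)
E
```

```text
row [0.002, -0.003, 0.253, 0.0, -0.0, 0.0] pos [ 0.5008 -0.0145  0.1733] yaw -178.26 t 15.7
row [0.122, -0.003, 0.613, 0.0, -0.0, 0.0] pos [ 0.5008 -0.0145  0.1733] yaw -178.26 t 15.7
```

Request:
{"op": "send_rows", "data": {
  "moves": [
    [0,0,0.12,0,0,0],
    [0,0,0.2,0,0,0],
    [0,0,0.26,0,0,0],
    [0.02,0,0.32,0,0,0],
    [0.05,0,0.38,0,0,0],
    [0.07,0,0.43,0,0,0]
  ]
}}

```text
time_s: 16.25
position: [0.4812, -0.015, 0.0661]
tcp_rot: [[-1.0, -0.03, -0.004], [-0.03, 1.0, 0.001], [0.004, 0.001, -1.0]]
force: [-4.0, 0.0, 4.0]
opening: 0.322
grasp_force: 30.0
```

```bash
cat >> h.py <<'E'
def endface():
    p,d,c=cap("wrist");s=readout.read_state();Q=(cloud(c,d)-s["position"])@np.array(s["tcp_rot"])*1000
    for v in range(150,290,10): print(v,Q[v,323].round(1),p[v,323].tolist())
E
python3 - <<'E'
from h import *
endface()
E
```

```text
150 [43.9  0.5 64.7] [127, 125, 123]
160 [ 54.2   0.5 -23.7] [53, 51, 51]
170 [ 51.3   0.5 -29. ] [53, 51, 51]
180 [ 48.8   0.5 -34.6] [56, 54, 53]
190 [ 46.6   0.5 -40.6] [174, 171, 160]
200 [ 42.8   0.5 -40.4] [221, 217, 205]
210 [ 38.    0.5 -37.4] [220, 217, 204]
220 [ 33.2   0.5 -35.3] [220, 217, 205]
230 [ 27.8   0.5 -32. ] [137, 133, 125]
240 [ 22.8   0.5 -30.1] [137, 134, 126]
250 [ 17.    0.5 -27.3] [136, 133, 125]
260 [ 11.1   0.5 -24.7] [137, 133, 126]
270 [  4.7   0.5 -21.5] [136, 132, 125]
280 [ -2.7   0.5 -17.4] [136, 132, 125]
```

Request:
{"op": "send_rows", "data": {
  "moves": [
    [0.01,0,0.04,0,0,0],
    [0.02,0,0.08,0,0,0],
    [0.03,0,0.11,0,0,0],
    [0.03,0,0.14,0,0,0],
    [0.03,0,0.17,0,0,0],
    [0.03,0,0.185,0,0,0]
  ]
}}

```text
time_s: 16.9
position: [0.4763, -0.0153, 0.02]
tcp_rot: [[-0.999, -0.033, -0.0], [-0.033, 0.999, -0.0], [0.0, -0.0, -1.0]]
force: [-5.8, 0.4, 39.7]
opening: 0.321
grasp_force: 30.0
```

```bash
python3 - <<'E'
from h import *
endface()
go(*loc(F,-.02,0),.02,181.7)
E
```

```text
150 [55.6  0.7 -1.7] [62, 60, 55]
160 [ 54.    0.7 -17.4] [239, 236, 228]
170 [ 49.8   0.7 -17.2] [245, 243, 239]
180 [ 45.7   0.7 -17.9] [245, 243, 239]
190 [ 41.1   0.7 -16.6] [245, 243, 239]
200 [ 37.1   0.6 -17.9] [244, 243, 239]
210 [ 32.5   0.6 -17.6] [245, 243, 239]
220 [ 28.1   0.6 -17.9] [163, 159, 149]
230 [ 23.7   0.6 -18.2] [162, 158, 148]
240 [ 18.1   0.6 -16.2] [160, 157, 147]
250 [ 13.4   0.6 -16.4] [160, 155, 146]
260 [  9.1   0.6 -17.6] [158, 153, 144]
270 [  4.6   0.6 -18.3] [157, 152, 144]
280 [ -0.7   0.6 -17.9] [156, 153, 144]
row [-0.356, -0.004, 0.001, -0.0, 0.0, 0.002] pos [ 0.4764 -0.0153  0.0202] yaw -178.1 t 16.9
```

Flat on the plate. Release, regrip slightly lower, then slide in.

Request:
{"op": "send_rows", "data": {
  "moves": [
    [0,0,-0.01,0,0,0],
    [0,0,-0.005,0,0,0],
    [0,0,0,0,0,0]
  ],
  "grip": 0.45
}}

```text
time_s: 17.25
position: [0.477, -0.0155, 0.0196]
tcp_rot: [[-0.999, -0.033, 0.001], [-0.033, 0.999, -0.0], [-0.001, -0.0, -1.0]]
force: [0.4, 0.5, -0.1]
opening: 0.435
grasp_force: 0.0
```

Request:
{"op": "send_rows", "data": {
  "moves": [
    [0,0,0,0,0,0],
    [0,0,0,0,0,0],
    [0,0,0,0,0,0],
    [0,0,0,0,0,0],
    [0,0,-0.006,0,0,0],
    [-0.07,0,-0.006,0,0,0],
    [-0.14,0,-0.006,0,0,0],
    [-0.21,0,-0.006,0,0,0],
    [-0.28,0,-0.006,0,0,0],
    [-0.31,0,-0.006,0,0,0],
    [-0.31,0,-0.006,0,0,0]
  ],
  "grip": 0
}}

```text
time_s: 18.35
position: [0.5543, -0.0128, 0.0212]
tcp_rot: [[-0.999, -0.033, 0.001], [-0.033, 0.999, -0.0], [-0.001, -0.0, -1.0]]
force: [1.0, 0.0, -2.8]
opening: 0.319
grasp_force: 30.0
```

```bash
python3 - <<'E'
from h import *
p,d,c=cap("wrist");inhand(c,p,d)
go(*loc(F,-.015,0),.02,181.7)
E
```

```text
hand: end x 53.6 y 0.5 topz@0 -18.5 pitch 0.7 yaw -0.0 5951
row [-0.07, -0.005, 0.004, 0.0, -0.001, 0.002] pos [ 0.5528 -0.0126  0.021 ] yaw -178.09 t 18.4
```

Request:
{"op": "send_rows", "data": {
  "moves": [
    [-0.03,0,0.002,0,0,0],
    [-0.05,0,0.004,0,0,0],
    [-0.06,0,0.006,0,0,0],
    [-0.07,0,0.006,0,0,0],
    [-0.08,0,0.008,0,0,0],
    [-0.085,0,0.008,0,0,0]
  ]
}}

```text
time_s: 19.0
position: [0.57, -0.0121, 0.0196]
tcp_rot: [[-0.999, -0.034, -0.011], [-0.034, 0.999, 0.0], [0.011, 0.001, -1.0]]
force: [-11.4, -3.6, 8.7]
opening: 0.322
grasp_force: 30.0
```

Seated at 0.570 as predicted. Release, rise, and go for tube 3.

Request:
{"op": "send_rows", "data": {
  "moves": [
    [0.004,0,0,0,0,0],
    [0.004,0,0,0,0,0],
    [0.004,0,0,0,0,0],
    [0,0,-0.05,0,0,0],
    [0,0,-0.15,0,0,0],
    [0.1,0,-0.35,0,0,0],
    [0.2,0,-0.55,0,0,0],
    [0.3,0,-0.55,0,0,0],
    [0.3,0,-0.55,0,0,0]
  ],
  "grip": 0.5
}}

```text
time_s: 19.9
position: [0.4972, -0.0139, 0.1596]
tcp_rot: [[-0.999, -0.033, 0.001], [-0.033, 0.999, -0.0], [-0.001, -0.0, -1.0]]
force: [0.1, -0.5, -0.2]
opening: 0.501
grasp_force: 0.0
```

```bash
python3 - <<'E'
from h import *
p,d,c=check()
hsv=cv2.cvtColor(p,cv2.COLOR_RGB2HSV)
# scene view of fixture for tube rear ends
p2,d2,c2=cap("scene");P=cloud(c2,d2)
for y in(-.062,0):
    q=P[(np.abs(P[...,2]-.038)<.006)];a=np.radians(F[2]);R=np.array([[np.cos(a),np.sin(a)],[-np.sin(a),np.cos(a)]])
    l=(q[:,:2]-F[:2])@R.T;l=l[(abs(l[:,1]-y)<.02)&(l[:,0]<.015)&(l[:,0]>-.15)];print(y,len(l),l.min(0).round(4) if len(l) else 0,l.max(0).round(4) if len(l) else 0)
go(.5507,-.3975,.008,65.9)
E
```

```text
mat [ 538. -424.] [ 28.3 157. ] 66.0 [409. 198.]
-0.062 141 [-0.0654 -0.0766] [ 0.014 -0.046]
0 131 [-0.0658 -0.0162] [0.0136 0.0161]
row [-0.148, -1.537, 0.602, 0.002, 0.002, 1.289] pos [ 0.5005 -0.0146  0.158 ] yaw -178.12 t 20.0
```

Request:
{"op": "send_rows", "data": {
  "moves": [
    [-0.1,-0.98,0,0,0,0.95],
    [-0.1,-0.98,0,0,0,0.95],
    [-0.1,-0.98,0,0,0,0.95],
    [-0.1,-0.98,0,0,0,0.95],
    [-0.1,-0.98,0,0,0,0.95],
    [-0.1,-0.98,0,0,0,0.95],
    [-0.1,-0.98,0,0,0,0.95],
    [-0.1,-0.98,0,0,0,0.95],
    [-0.1,-0.98,0,0,0,0.95],
    [-0.1,-0.98,0,0,0,0.95],
    [-0.1,-0.98,0,0,0,0.95],
    [-0.1,-0.98,0,0,0,0.95]
  ],
  "grip": 0.65
}}

```text
time_s: 21.2
position: [0.5336, -0.2588, 0.1561]
tcp_rot: [[-0.114, 0.993, -0.0], [0.993, 0.114, 0.0], [0.0, -0.0, -1.0]]
force: [-0.0, 0.5, -0.0]
opening: 0.652
grasp_force: 0.0
```

```bash
python3 - <<'E'
from h import *
go(.5507,-.3975,.008,65.9)
E
```

```text
row [-0.559, 0.005, 0.592, -0.0, -0.0, 0.341] pos [ 0.5336 -0.2588  0.1561] yaw 96.57 t 21.2
```

Request:
{"op": "send_rows", "data": {
  "moves": [
    [-0.56,0.005,0.1,0,0,0.34],
    [-0.56,0.005,0.1,0,0,0.34],
    [-0.56,0.005,0.1,0,0,0.34],
    [-0.56,0.005,0.2,0,0,0.34],
    [-0.56,0.005,0.3,0,0,0.34],
    [-0.56,0.005,0.4,0,0,0.34],
    [-0.56,0.005,0.48,0,0,0.34],
    [-0.56,0.005,0.54,0,0,0.34],
    [-0.56,0.005,0.58,0,0,0.34],
    [-0.56,0.005,0.59,0,0,0.34],
    [-0.56,0.005,0.59,0,0,0.34]
  ]
}}

```text
time_s: 22.3
position: [0.5501, -0.3977, 0.0094]
tcp_rot: [[0.41, 0.912, 0.0], [0.912, -0.41, -0.0], [-0.0, 0.0, -1.0]]
force: [-0.8, -0.7, 0.1]
opening: 0.646
grasp_force: 0.0
```

Request:
{"op": "send_rows", "data": {
  "moves": [
    [0,0,0,0,0,0],
    [0,0,0,0,0,0],
    [0,0,0,0,0,0],
    [0,0,0,0,0,0],
    [0,0,0,0,0,0],
    [0,0,-0.1,0,0,0],
    [0,0,-0.3,0,0,0],
    [0,0,-0.45,0,0,0],
    [0,0,-0.5,0,0,0],
    [0,0,-0.5,0,0,0]
  ],
  "grip": 0
}}

```text
time_s: 23.3
position: [0.5505, -0.3981, 0.1358]
tcp_rot: [[0.41, 0.912, 0.002], [0.912, -0.41, -0.002], [-0.001, 0.003, -1.0]]
force: [0.4, -0.1, -4.4]
opening: 0.317
grasp_force: 30.1
```

```bash
python3 - <<'E'
from h import *
p,d,c=cap("wrist"); inhand(c,p,d)
go(*loc(F,-.140,.062),.10,181.7)
E
```

```text
hand: end x 49.5 y 0.4 topz@0 -23.7 pitch 1.2 yaw 0.2 5495
row [1.439, -1.111, 0.136, -0.0, -0.001, -1.288] pos [ 0.5493 -0.397   0.1335] yaw 65.79 t 23.4
```

Request:
{"op": "send_rows", "data": {
  "moves": [
    [0.9,-0.9,0,0,0,-0.95],
    [0.9,-0.9,0,0,0,-0.95],
    [0.9,-0.9,0,0,0,-0.95],
    [0.9,-0.9,0,0,0,-0.95],
    [0.9,-0.9,0,0,0,-0.95],
    [0.9,-0.9,0,0,0,-0.95],
    [0.9,-0.9,0,0,0,-0.95],
    [0.9,-0.9,0,0,0,-0.95],
    [0.9,-0.9,0,0,0,-0.95],
    [0.9,-0.9,0,0,0,-0.95],
    [0.9,-0.9,0,0,0,-0.95],
    [0.9,-0.9,0,0,0,-0.95]
  ]
}}

```text
time_s: 24.55
position: [0.4355, -0.0994, 0.1328]
tcp_rot: [[-0.876, 0.483, -0.004], [0.483, 0.876, 0.002], [0.004, -0.0, -1.0]]
force: [-0.4, -0.6, -3.7]
opening: 0.32
grasp_force: 30.1
```

```bash
python3 - <<'E'
from h import *
p,d,c=cap("wrist"); inhand(c,p,d)
go(*loc(F,-.140,.062),.06,181.7)
E
```

```text
hand: end x 51.3 y 0.2 topz@0 -21.0 pitch 0.7 yaw 0.0 5728
row [0.251, 0.522, 0.293, 0.0, -0.002, -0.34] pos [ 0.4358 -0.0996  0.1332] yaw 151.14 t 24.6
```

Request:
{"op": "send_rows", "data": {
  "moves": [
    [0.25,0.52,0,0,0,-0.34],
    [0.25,0.52,0,0,0,-0.34],
    [0.25,0.52,0,0,0,-0.34],
    [0.25,0.52,0,0,0,-0.34],
    [0.25,0.52,0.15,0,0,-0.34],
    [0.25,0.52,0.3,0,0,-0.34],
    [0.25,0.52,0.3,0,0,-0.34]
  ]
}}

```text
time_s: 25.3
position: [0.4407, 0.0446, 0.0552]
tcp_rot: [[-0.999, -0.032, -0.012], [-0.032, 0.999, 0.002], [0.012, 0.002, -1.0]]
force: [-1.2, -0.1, -3.7]
opening: 0.318
grasp_force: 30.0
```

```bash
python3 - <<'E'
from h import *
p,d,c=cap("wrist"); inhand(c,p,d)
go(*loc(F,-.120,.062),.02,181.7)
go(*loc(F,-.018,.062),.018,181.7)
E
```

```text
hand: end x 52.1 y 1.1 topz@0 -19.3 pitch 0.0 yaw -0.0 5837
row [-0.087, 0.002, 0.148, 0.001, -0.005, 0.001] pos [0.4421 0.0443 0.0573] yaw -178.18 t 25.4
row [-0.495, 0.001, 0.153, 0.001, -0.005, 0.001] pos [0.4421 0.0443 0.0573] yaw -178.18 t 25.4
```

Request:
{"op": "send_rows", "data": {
  "moves": [
    [-0.08,0,0.08,0,0,0],
    [-0.087,0,0.135,0,0,0],
    [-0.087,0,0.14,0,0,0],
    [-0.15,0,0.14,0,0,0],
    [-0.22,0,0.14,0,0,0],
    [-0.29,0,0.14,0,0,0],
    [-0.36,0,0.14,0,0,0],
    [-0.42,0,0.14,0,0,0],
    [-0.46,0,0.14,0,0,0],
    [-0.48,0,0.14,0,0,0]
  ]
}}

```text
time_s: 26.35
position: [0.5636, 0.0479, 0.0256]
tcp_rot: [[-0.999, -0.033, -0.002], [-0.033, 0.999, -0.0], [0.002, 0.0, -1.0]]
force: [-6.3, -1.4, -0.0]
opening: 0.316
grasp_force: 30.0
```

Request:
{"op": "send_rows", "data": {
  "moves": [
    [-0.01,0,0.003,0,0,0],
    [-0.02,0,0.006,0,0,0],
    [-0.025,0,0.008,0,0,0],
    [-0.03,0,0.008,0,0,0],
    [-0.03,0,0.008,0,0,0]
  ]
}}

```text
time_s: 26.85
position: [0.5636, 0.0486, 0.0215]
tcp_rot: [[-0.999, -0.033, -0.017], [-0.033, 0.999, 0.001], [0.016, 0.001, -1.0]]
force: [-10.7, -1.4, 0.2]
opening: 0.319
grasp_force: 30.0
```

Request:
{"op": "send_rows", "data": {
  "moves": [
    [0.004,0,0,0,0,0],
    [0.004,0,0,0,0,0],
    [0.004,0,0,0,0,0],
    [0,0,-0.05,0,0,0],
    [0,0,-0.15,0,0,0],
    [0.1,0,-0.35,0,0,0],
    [0.2,-0.3,-0.55,0,0,0],
    [0.3,-0.4,-0.55,0,0,0],
    [0.3,-0.4,-0.55,0,0,0]
  ],
  "grip": 0.5
}}

```text
time_s: 27.75
position: [0.5004, -0.0565, 0.1629]
tcp_rot: [[-0.999, -0.033, 0.004], [-0.033, 0.999, -0.002], [-0.004, -0.002, -1.0]]
force: [0.1, 0.5, 0.4]
opening: 0.496
grasp_force: 0.0
```

```bash
cat >> h.py <<'E'
def tubes(f,zt,names=("scene","top")):
    "extent of tube tops in frame f at height zt per lane (mm)"
    a=np.radians(f[2]);R=np.array([[np.cos(a),np.sin(a)],[-np.sin(a),np.cos(a)]])
    for n in names:
        p,d,c=cap(n);P=cloud(c,d)
        # height by lane: points clearly above floor
        l=(P[...,:2]-np.array(f[:2]))@R.T*1000;z=P[...,2]*1000
        for y in(-62,0,62):
            m=(abs(l[...,1]-y)<24)&(l[...,0]<14)&(l[...,0]>-150)&(abs(z-zt)<8)&(p.min(2)>90)
            q=l[m]
            if len(q)>20:
                k=np.polyfit(q[:,0],q[:,1],1)
                print(n,y,len(q),"x",q[:,0].min().round(1),q[:,0].max().round(1),"y",np.percentile(q[:,1],[2,98]).round(1),"z",np.median(z[m]).round(1),"yaw",np.degrees(k[0]).round(1))
E
python3 - <<'E'
from h import *
tubes(F,38)
p,d,c=cap("scene");im=cv2.resize(p[160:300,270:430],None,fx=4,fy=4,interpolation=cv2.INTER_CUBIC);cv2.imwrite("pics/lev.png",im[:,:,::-1])
# lever grip in dark pixels, above table
a=np.radians(F[2])
for n in("scene","top"):
    p,d,c=cap(n);P=cloud(c,d);m=(P[...,2]>.2)&(P[...,2]<.26)&(p.max(2)<70)&(abs(P[...,0]-.66)<.1)&(abs(P[...,1]-.12)<.12)
    q=P[m];print(n,len(q),q.min(0).round(3),q.max(0).round(3),q.mean(0).round(3))
x,y=loc(F,.05+.17*np.sin(np.radians(10)),.127);print("predicted grip",x,y,.06+.17*np.cos(np.radians(10)))
E
```

```text
scene -62 147 x -65.4 13.8 y [-76.2 -47.9] z 37.4 yaw -0.6
scene 0 140 x -66.4 13.1 y [-15.1  13.9] z 37.1 yaw -0.4
scene 62 131 x -68.8 13.8 y [46.3 75.1] z 37.3 yaw 0.1
top -62 38 x -13.8 13.9 y [-71.2 -46.2] z 38.5 yaw 11.6
top 62 73 x -69.6 10.9 y [49.4 73.8] z 37.2 yaw -9.0
scene 68 [0.658 0.065 0.223] [0.671 0.154 0.243] [0.665 0.105 0.236]
top 139 [0.649 0.069 0.22 ] [0.671 0.163 0.249] [0.66  0.118 0.235]
predicted grip 0.6610175771975465 0.11650316760742963 0.22741731801207538
```

View pics/lev.png

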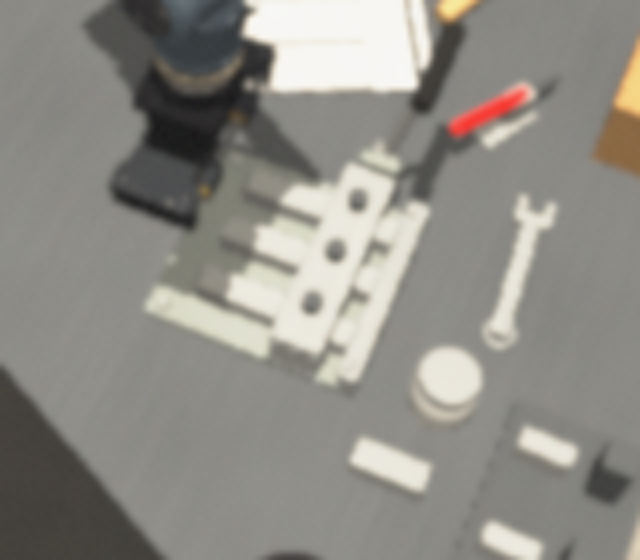

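The crop shows all three tubes under the bridge, reaching the back stop, and the depth check agrees (rear ends near fixture x = -66 to -69). The lever's T-bar, at (440,65) in the crop, is where predicted: (0.661, 0.117, 0.227). I'll hook it from behind with closed fingers, on the bar's inner half.

```bash
python3 - <<'E'
from h import *
go(*loc(F,0,.097),.30,181.7)
go(*loc(F,.125,.097),.30,181.7)
E
```

```text
row [-0.345, 0.542, -0.558, -0.0, 0.001, 0.002] pos [ 0.5009 -0.054   0.1603] yaw -178.13 t 28.0
row [-0.845, 0.54, -0.557, -0.0, 0.001, 0.002] pos [ 0.5009 -0.054   0.1603] yaw -178.13 t 28.0
```

Request:
{"op": "send_rows", "data": {
  "moves": [
    [0,0.1,-0.56,0,0,0],
    [0,0.3,-0.56,0,0,0],
    [0,0.3,-0.56,0,0,0],
    [-0.35,0.54,-0.56,0,0,0],
    [-0.35,0.54,-0.56,0,0,0],
    [-0.6,0.54,-0.56,0,0,0],
    [-0.85,0.54,-0.56,0,0,0],
    [-0.85,0.54,-0.56,0,0,0],
    [-0.85,0.54,-0.56,0,0,0]
  ],
  "grip": 0
}}

```text
time_s: 28.9
position: [0.712, 0.0899, 0.2968]
tcp_rot: [[-0.999, -0.036, 0.0], [-0.036, 0.999, 0.0], [-0.0, 0.0, -1.0]]
force: [-1.2, 0.3, -0.3]
opening: 0.005
grasp_force: 0.0
```

Request:
{"op": "send_rows", "data": {
  "moves": [
    [0,0,0.15,0,0,0],
    [0,0,0.28,0,0,0],
    [0,0,0.37,0,0,0],
    [0,0,0.37,0,0,0]
  ]
}}

```text
time_s: 29.3
position: [0.7042, 0.0893, 0.2019]
tcp_rot: [[-0.999, -0.035, -0.011], [-0.035, 0.999, 0.001], [0.011, 0.001, -1.0]]
force: [-0.8, 0.4, -0.3]
opening: 0.01
grasp_force: 0.0
```

```bash
python3 - <<'E'
from h import *
for x,z in((.10,.207),(.055,.206),(.02,.2),(0,.193),(-.02,.182),(-.03,.177),(-.035,.174)): go(*loc(F,x,.097),z,181.7)
E
```

```text
row [0.088, -0.006, -0.019, 0.001, -0.007, 0.003] pos [0.7042 0.0893 0.2019] yaw -178.01 t 29.3
row [0.268, -0.005, -0.013, 0.001, -0.007, 0.003] pos [0.7042 0.0893 0.2019] yaw -178.01 t 29.3
row [0.408, -0.004, 0.012, 0.001, -0.007, 0.003] pos [0.7042 0.0893 0.2019] yaw -178.01 t 29.3
row [0.487, -0.004, 0.041, 0.001, -0.007, 0.003] pos [0.7042 0.0893 0.2019] yaw -178.01 t 29.3
row [0.567, -0.004, 0.086, 0.001, -0.007, 0.003] pos [0.7042 0.0893 0.2019] yaw -178.01 t 29.3
row [0.607, -0.003, 0.107, 0.001, -0.007, 0.003] pos [0.7042 0.0893 0.2019] yaw -178.01 t 29.3
row [0.626, -0.003, 0.119, 0.001, -0.007, 0.003] pos [0.7042 0.0893 0.2019] yaw -178.01 t 29.3
```

Request:
{"op": "send_rows", "data": {
  "moves": [
    [0.05,0,-0.02,0,0,0],
    [0.12,0,-0.02,0,0,0],
    [0.2,0,-0.015,0,0,0],
    [0.28,0,-0.01,0,0,0],
    [0.35,0,0,0,0,0],
    [0.42,0,0.015,0,0,0],
    [0.48,0,0.04,0,0,0],
    [0.54,0,0.07,0,0,0],
    [0.58,0,0.09,0,0,0],
    [0.6,0,0.105,0,0,0],
    [0.61,0,0.11,0,0,0],
    [0.61,0,0.11,0,0,0]
  ]
}}

```text
time_s: 30.5
position: [0.5621, 0.0832, 0.184]
tcp_rot: [[-0.999, -0.034, 0.016], [-0.034, 0.999, -0.0], [-0.016, -0.001, -1.0]]
force: [7.3, -0.2, 5.3]
opening: 0.007
grasp_force: 3.4
```

```bash
python3 - <<'E'
from h import *
print(np.round(readout.read_state()["force"],1)); go(*loc(F,-.035,.097),.174,181.7)
for n in("top","scene"):
    p,d,c=cap(n,"pull_"+n)
    P=cloud(c,d);m=(P[...,2]>.17)&(P[...,2]<.26)&(p.max(2)<70)&(abs(P[...,0]-.58)<.13)&(P[...,1]>.12)&(P[...,1]<.2)
    q=P[m];print(n,len(q),len(q) and (q.min(0).round(3),q.max(0).round(3),q.mean(0).round(3)))
E
```

```text
[ 7.3 -0.2  5.3]
row [0.059, 0.002, 0.039, -0.0, 0.01, 0.002] pos [0.5621 0.0832 0.184 ] yaw -178.08 t 30.5
top 10 (array([0.527, 0.124, 0.201]), array([0.529, 0.157, 0.217]), array([0.528, 0.141, 0.209]))
scene 0 0
```

Request:
{"op": "send_rows", "data": {
  "moves": [
    [0.015,0,0.01,0,0,0],
    [0.03,0,0.02,0,0,0],
    [0.045,0,0.025,0,0,0],
    [0.045,0,0.025,0,0,0]
  ]
}}

```text
time_s: 31.0
position: [0.5552, 0.0828, 0.1791]
tcp_rot: [[-0.999, -0.033, 0.026], [-0.033, 0.999, 0.0], [-0.026, -0.001, -1.0]]
force: [12.1, 1.8, 5.2]
opening: 0.002
grasp_force: 5.9
```

Request:
{"op": "send_rows", "data": {
  "moves": [
    [0.015,0,0.01,0,0,0],
    [0.03,0,0.015,0,0,0],
    [0.03,0,0.015,0,0,0]
  ]
}}

```text
time_s: 31.3
position: [0.555, 0.0826, 0.1782]
tcp_rot: [[-0.999, -0.032, 0.043], [-0.032, 0.999, 0.0], [-0.043, -0.001, -0.999]]
force: [19.5, 2.7, 8.1]
opening: 0.007
grasp_force: 10.0
```

```bash
python3 - <<'E'
from h import *
print(np.round(readout.read_state()["force"],1))
p,d,c=cap("top");P=cloud(c,d);m=(P[...,2]>.17)&(P[...,2]<.26)&(p.max(2)<70)&(abs(P[...,0]-.58)<.13)&(P[...,1]>.12)&(P[...,1]<.2)
q=P[m];print(len(q),q.min(0).round(3),q.max(0).round(3))
tubes(F,38,("scene",))
E
```

```text
[19.5  2.7  8.1]
2 [0.516 0.151 0.257] [0.52  0.151 0.26 ]
scene -62 145 x -66.1 13.5 y [-75.9 -48.9] z 37.5 yaw -0.2
scene 0 141 x -66.2 13.5 y [-16.2  14.2] z 36.6 yaw 0.4
scene 62 135 x -66.0 12.8 y [45.5 76. ] z 36.8 yaw 0.4
```

At the stop: force rises with no further travel. Letting the lever return along the same arc.

Request:
{"op": "send_rows", "data": {
  "moves": [
    [-0.1,0,-0.06,0,0,0],
    [-0.18,0,-0.1,0,0,0],
    [-0.26,0,-0.14,0,0,0],
    [-0.34,0,-0.165,0,0,0],
    [-0.42,0,-0.175,0,0,0],
    [-0.5,0,-0.18,0,0,0],
    [-0.58,0,-0.18,0,0,0],
    [-0.65,0,-0.18,0,0,0],
    [-0.71,0,-0.18,0,0,0],
    [-0.71,0,-0.18,0,0,0]
  ]
}}

```text
time_s: 32.4
position: [0.7165, 0.0886, 0.2162]
tcp_rot: [[-0.999, -0.034, 0.004], [-0.034, 0.999, -0.0], [-0.004, -0.0, -1.0]]
force: [-0.4, 0.1, 0.1]
opening: 0.006
grasp_force: 0.0
```

Request:
{"op": "send_rows", "data": {
  "moves": [
    [0,0,-0.15,0,0,0],
    [0,0,-0.35,0,0,0],
    [0,0,-0.45,0,0,0],
    [0,0,-0.45,0,0,0],
    [0.2,-0.15,-0.45,0,0,0],
    [0.4,-0.15,-0.45,0,0,0],
    [0.6,-0.15,-0.45,0,0,0],
    [0.75,-0.15,-0.45,0,0,0],
    [0.75,-0.15,-0.45,0,0,0]
  ]
}}

```text
time_s: 33.3
position: [0.5174, 0.0458, 0.3249]
tcp_rot: [[-0.999, -0.033, -0.014], [-0.033, 0.999, 0.002], [0.014, 0.002, -1.0]]
force: [0.5, 0.2, -0.3]
opening: 0.005
grasp_force: 0.0
```

```bash
python3 - <<'E'
from h import *
for n in("scene","top"):
    p,d,c=cap(n,"ret_"+n);P=cloud(c,d);m=(P[...,2]>.2)&(P[...,2]<.26)&(p.max(2)<70)&(abs(P[...,0]-.62)<.12)&(abs(P[...,1]-.12)<.06)
    q=P[m];print(n,len(q),len(q) and (q.min(0).round(3),q.max(0).round(3),q.mean(0).round(3)))
tubes(F,38,("scene","top"))
go(*loc(F,-.035,-.062),.10,181.7)
E
```

```text
scene 67 (array([0.657, 0.064, 0.223]), array([0.671, 0.158, 0.242]), array([0.665, 0.106, 0.236]))
top 138 (array([0.649, 0.068, 0.221]), array([0.67 , 0.163, 0.25 ]), array([0.66 , 0.118, 0.235]))
scene -62 146 x -65.4 13.1 y [-76.1 -48.9] z 37.6 yaw -0.2
scene 0 141 x -66.0 13.4 y [-14.5  14.3] z 37.1 yaw 0.1
scene 62 132 x -68.2 14.0 y [46.4 75.1] z 36.9 yaw 1.0
top -62 127 x -70.7 13.5 y [-74.  -46.1] z 37.4 yaw 2.3
row [-0.075, -0.483, 0.911, -0.0, 0.001, 0.002] pos [0.5291 0.0444 0.3277] yaw -178.09 t 33.5
```

The lever is back at rest and the tubes are still home. Now unloading, left tube first.

```bash
python3 - <<'E'
from h import *
go(*loc(F,-.018,.062),.018,181.7)
E
```

```text
row [-0.144, 0.012, 1.239, -0.0, 0.001, 0.002] pos [0.5291 0.0444 0.3277] yaw -178.09 t 33.5
```

Request:
{"op": "send_rows", "data": {
  "moves": [
    [-0.14,0.01,0.2,0,0,0],
    [-0.14,0.01,0.4,0,0,0],
    [-0.14,0.01,0.6,0,0,0],
    [-0.14,0.01,0.8,0,0,0],
    [-0.14,0.01,0.9,0,0,0],
    [-0.14,0.01,0.9,0,0,0]
  ],
  "grip": 0.5
}}

```text
time_s: 34.1
position: [0.5607, 0.0483, 0.0969]
tcp_rot: [[-0.999, -0.033, -0.011], [-0.033, 0.999, 0.001], [0.011, 0.002, -1.0]]
force: [-1.1, -0.3, 0.2]
opening: 0.452
grasp_force: 0.0
```

```bash
python3 - <<'E'
from h import *
go(*loc(F,-.018,.062),.018,181.7)
E
```

```text
row [-0.023, 0.0, 0.315, 0.001, -0.007, 0.002] pos [0.5607 0.0483 0.0969] yaw -178.1 t 34.1
```

Request:
{"op": "send_rows", "data": {
  "moves": [
    [0,0,0.05,0,0,0],
    [-0.01,0,0.15,0,0,0],
    [-0.01,0,0.22,0,0,0],
    [-0.01,0,0.28,0,0,0],
    [-0.01,0,0.305,0,0,0],
    [-0.01,0,0.31,0,0,0],
    [-0.01,0,0.31,0,0,0]
  ]
}}

```text
time_s: 34.8
position: [0.567, 0.0479, 0.0259]
tcp_rot: [[-0.999, -0.033, 0.003], [-0.033, 0.999, -0.0], [-0.003, -0.0, -1.0]]
force: [0.2, -0.3, 0.3]
opening: 0.499
grasp_force: 0.0
```

Request:
{"op": "send_rows", "data": {
  "moves": [
    [0,0,0,0,0,0],
    [0,0,0,0,0,0],
    [0,0,0,0,0,0],
    [0,0,0,0,0,0],
    [0.005,0,-0.008,0,0,0],
    [0.06,0,-0.008,0,0,0],
    [0.14,0,-0.008,0,0,0],
    [0.22,0,-0.008,0,0,0],
    [0.3,0,-0.008,0,0,0],
    [0.38,0,-0.008,0,0,0],
    [0.42,0,-0.008,0,0,0],
    [0.42,0,-0.008,0,0,0]
  ],
  "grip": 0
}}

```text
time_s: 36.0
position: [0.4584, 0.0447, 0.0265]
tcp_rot: [[-0.999, -0.033, -0.004], [-0.033, 0.999, 0.001], [0.004, 0.001, -1.0]]
force: [0.5, 0.1, -4.1]
opening: 0.315
grasp_force: 30.0
```

```bash
python3 - <<'E'
from h import *
p,d,c=cap("wrist"); inhand(c,p,d)
go(*loc(TR,-.06,.062),.10,180+TR[2])
E
```

```text
hand: end x 55.9 y 1.1 topz@0 -12.2 pitch -0.2 yaw 0.1 5720
row [0.164, 1.137, -0.293, 0.0, -0.0, -0.292] pos [0.4606 0.0445 0.0266] yaw -178.12 t 36.0
```

Request:
{"op": "send_rows", "data": {
  "moves": [
    [0.1,0,-0.1,0,0,0],
    [0.16,0.1,-0.25,0,0,0],
    [0.16,0.3,-0.3,0,0,-0.1],
    [0.16,0.5,-0.3,0,0,-0.2],
    [0.16,0.7,-0.3,0,0,-0.29],
    [0.16,0.85,-0.3,0,0,-0.29],
    [0.16,0.98,-0.3,0,0,-0.29],
    [0.16,0.98,-0.3,0,0,-0.29],
    [0.16,0.98,-0.3,0,0,-0.29]
  ]
}}

```text
time_s: 36.95
position: [0.4132, 0.289, 0.1018]
tcp_rot: [[-0.882, -0.472, 0.001], [-0.472, 0.882, 0.0], [-0.001, -0.0, -1.0]]
force: [-0.0, -1.2, -4.4]
opening: 0.325
grasp_force: 30.0
```

```bash
python3 - <<'E'
from h import *
p,d,c=cap("wrist","tr1"); inhand(c,p,d)
go(*loc(TR,-.05,.062),.05,180+TR[2])
E
```

```text
hand: end x 52.4 y 1.9 topz@0 -12.6 pitch -0.2 yaw 0.2 5334
row [-0.105, 0.144, 0.206, -0.0, -0.0, -0.002] pos [0.4129 0.288  0.1016] yaw -151.96 t 37.0
```

View pics/tr1.png

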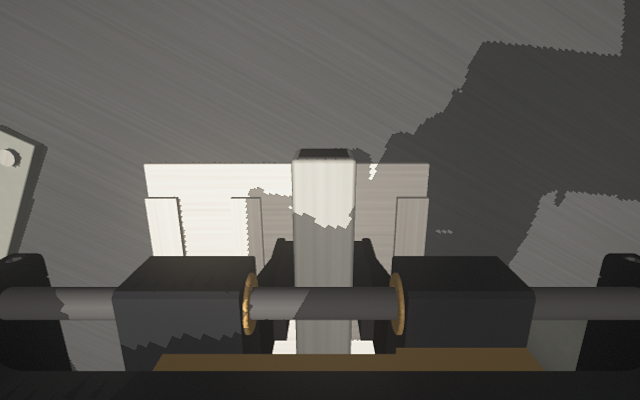

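The wrist view shows the tray's near edge at row 164 (cols 144–428) and the rib ends at row 198. Refining the tray pose from those corners.

```bash
python3 - <<'E'
from h import *
p,d,c=cap("wrist")
A=ray(c,[[144.5,164],[428.5,164]],.006)[:,:2]; print(A.round(4),np.linalg.norm(A[1]-A[0]))
m=A.mean(0);e=A[1]-A[0];e/=np.linalg.norm(e);print("yaw",np.degrees(np.arctan2(e[1],e[0])))
for y in(-.105,.105): print("pred",np.round(loc(TR,-.105,y),4), proj(c,[[*loc(TR,-.105,y),.006]]).round(1))
E
```

```text
[[0.4479 0.1599]
 [0.3504 0.3432]] 0.20756886134436092
yaw 118.0091158846308
pred [0.4496 0.1588] [[142.3 165.4]]
pred [0.3503 0.3439] [[429.4 164.4]]
```

Request:
{"op": "send_rows", "data": {
  "moves": [
    [-0.05,0.144,0,0,0,0],
    [-0.1,0.144,0.08,0,0,0],
    [-0.105,0.144,0.18,0,0,0],
    [-0.105,0.144,0.25,0,0,0],
    [-0.105,0.144,0.29,0,0,0],
    [-0.105,0.144,0.305,0,0,0],
    [-0.105,0.144,0.305,0,0,0]
  ]
}}

```text
time_s: 37.75
position: [0.4192, 0.3315, 0.0254]
tcp_rot: [[-0.884, -0.468, -0.001], [-0.468, 0.884, -0.0], [0.001, -0.0, -1.0]]
force: [0.5, -0.1, -2.9]
opening: 0.319
grasp_force: 30.0
```

```bash
python3 - <<'E'
from h import *
p,d,c=cap("wrist"); inhand(c,p,d)
go(*loc(TR,-.016,.062),.022,180+TR[2])
E
```

```text
hand: end x 53.3 y 1.1 topz@0 -11.8 pitch -0.5 yaw -0.2 5407
row [-0.135, 0.002, 0.016, -0.0, 0.0, -0.003] pos [0.4195 0.3319 0.0259] yaw -152.06 t 37.8
```

Request:
{"op": "send_rows", "data": {
  "moves": [
    [-0.04,0,0.005,0,0,0],
    [-0.08,0,0.008,0,0,0],
    [-0.11,0,0.01,0,0,0],
    [-0.125,0,0.012,0,0,0],
    [-0.14,0,0.012,0,0,0],
    [-0.15,0,0.012,0,0,0]
  ]
}}

```text
time_s: 38.4
position: [0.4481, 0.3478, 0.0219]
tcp_rot: [[-0.883, -0.47, -0.009], [-0.47, 0.883, -0.005], [0.01, -0.0, -1.0]]
force: [-7.2, -4.5, 0.9]
opening: 0.319
grasp_force: 30.0
```

Request:
{"op": "send_rows", "data": {
  "moves": [
    [0.004,0,0,0,0,0],
    [0.004,0,0,0,0,0],
    [0.004,0,0,0,0,0],
    [0,0,-0.05,0,0,0],
    [0,0,-0.15,0,0,0],
    [0,0,-0.35,0,0,0],
    [0.2,-0.3,-0.45,0,0,0.1],
    [0.3,-0.5,-0.45,0,0,0.29],
    [0.3,-0.8,-0.45,0,0,0.29],
    [0.3,-0.8,-0.45,0,0,0.29]
  ],
  "grip": 0.5
}}

```text
time_s: 39.4
position: [0.4749, 0.1551, 0.136]
tcp_rot: [[-0.999, -0.032, 0.003], [-0.032, 0.999, 0.0], [-0.003, 0.0, -1.0]]
force: [0.6, -0.4, 0.1]
opening: 0.5
grasp_force: 0.0
```

```bash
python3 - <<'E'
from h import *
tubes(TR,34); tubes(F,38)
go(*loc(F,-.018,0),.06,181.7)
E
```

```text
top 62 131 x -71.2 13.7 y [49.3 76.9] z 31.6 yaw 0.3
scene -62 147 x -66.1 14.0 y [-76.  -46.7] z 37.2 yaw -1.0
scene 0 138 x -65.4 13.7 y [-14.1  14.8] z 37.1 yaw 0.8
top -62 126 x -70.4 13.9 y [-73.9 -46.1] z 37.1 yaw 2.3
top 0 127 x -70.4 10.7 y [-10.3  13.9] z 36.8 yaw -0.6
row [-0.347, -0.686, 0.301, 0.0, 0.001, -0.0] pos [0.4753 0.1554 0.1352] yaw -178.31 t 39.6
```

Request:
{"op": "send_rows", "data": {
  "moves": [
    [0,-0.3,0,0,0,0],
    [-0.1,-0.5,0,0,0,0],
    [-0.2,-0.68,0,0,0,0],
    [-0.345,-0.686,0,0,0,0],
    [-0.345,-0.686,0.1,0,0,0],
    [-0.345,-0.686,0.25,0,0,0],
    [-0.345,-0.686,0.3,0,0,0],
    [-0.345,-0.686,0.3,0,0,0]
  ]
}}

```text
time_s: 40.4
position: [0.564, -0.0101, 0.0574]
tcp_rot: [[-0.999, -0.035, -0.005], [-0.035, 0.999, 0.001], [0.005, 0.002, -1.0]]
force: [0.0, 0.3, 0.9]
opening: 0.502
grasp_force: 0.0
```

```bash
python3 - <<'E'
from h import *
go(*loc(F,-.018,0),.018,181.7)
E
```

```text
row [-0.014, -0.014, 0.157, 0.001, -0.003, 0.004] pos [ 0.564  -0.0101  0.0574] yaw -177.98 t 40.4
```

Request:
{"op": "send_rows", "data": {
  "moves": [
    [-0.01,-0.01,0.06,0,0,0],
    [-0.01,-0.01,0.11,0,0,0],
    [-0.01,-0.01,0.14,0,0,0],
    [-0.01,-0.01,0.155,0,0,0],
    [-0.01,-0.01,0.155,0,0,0],
    [-0.01,-0.01,0.155,0,0,0]
  ]
}}

```text
time_s: 41.0
position: [0.5689, -0.0147, 0.0206]
tcp_rot: [[-0.999, -0.033, 0.0], [-0.033, 0.999, -0.0], [-0.0, -0.0, -1.0]]
force: [0.0, -0.4, -0.6]
opening: 0.5
grasp_force: 0.0
```

Request:
{"op": "send_rows", "data": {
  "moves": [
    [0,0,0,0,0,0],
    [0,0,0,0,0,0],
    [0,0,0,0,0,0],
    [0,0,0,0,0,0],
    [0.005,0,-0.008,0,0,0],
    [0.06,0,-0.008,0,0,0],
    [0.14,0,-0.008,0,0,0],
    [0.22,0,-0.008,0,0,0],
    [0.3,0,-0.008,0,0,0],
    [0.38,0,-0.008,0,0,0],
    [0.42,0,-0.008,0,0,0],
    [0.42,0,-0.008,0,0,0]
  ],
  "grip": 0
}}

```text
time_s: 42.2
position: [0.4619, -0.0178, 0.0222]
tcp_rot: [[-0.999, -0.033, -0.003], [-0.033, 0.999, 0.001], [0.003, 0.001, -1.0]]
force: [0.2, 0.2, -1.9]
opening: 0.318
grasp_force: 29.9
```

```bash
python3 - <<'E'
from h import *
p,d,c=cap("wrist"); inhand(c,p,d)
go(*loc(TR,-.06,0),.10,180+TR[2])
E
```

```text
hand: end x 56.1 y 1.0 topz@0 -17.1 pitch 0.3 yaw -0.4 6147
row [0.059, 1.166, -0.311, -0.0, 0.0, -0.293] pos [ 0.4639 -0.0182  0.0223] yaw -178.13 t 42.2
```

Request:
{"op": "send_rows", "data": {
  "moves": [
    [0.04,0,-0.1,0,0,0],
    [0.06,0.1,-0.25,0,0,0],
    [0.06,0.3,-0.32,0,0,-0.1],
    [0.06,0.5,-0.32,0,0,-0.2],
    [0.06,0.7,-0.32,0,0,-0.29],
    [0.06,0.85,-0.32,0,0,-0.29],
    [0.06,0.98,-0.32,0,0,-0.29],
    [0.06,0.98,-0.32,0,0,-0.29],
    [0.06,0.98,-0.32,0,0,-0.29]
  ]
}}

```text
time_s: 43.15
position: [0.4416, 0.2274, 0.1025]
tcp_rot: [[-0.882, -0.472, 0.002], [-0.472, 0.882, 0.0], [-0.002, -0.001, -1.0]]
force: [0.5, -0.2, -2.6]
opening: 0.318
grasp_force: 29.9
```

```bash
python3 - <<'E'
from h import *
p,d,c=cap("wrist"); inhand(c,p,d)
go(*loc(TR,-.05,0),.022,180+TR[2])
E
```

```text
hand: end x 52.7 y 1.5 topz@0 -17.4 pitch 0.6 yaw -0.7 5733
row [-0.121, 0.167, 0.322, -0.0, 0.0, -0.002] pos [0.4413 0.2265 0.1024] yaw -151.96 t 43.2
```

Request:
{"op": "send_rows", "data": {
  "moves": [
    [-0.06,0.165,0,0,0,0],
    [-0.12,0.165,0.08,0,0,0],
    [-0.12,0.165,0.18,0,0,0],
    [-0.12,0.165,0.26,0,0,0],
    [-0.12,0.165,0.31,0,0,0],
    [-0.12,0.165,0.325,0,0,0],
    [-0.12,0.165,0.325,0,0,0]
  ]
}}

```text
time_s: 43.9
position: [0.4481, 0.2761, 0.0209]
tcp_rot: [[-0.884, -0.468, -0.001], [-0.468, 0.884, -0.0], [0.001, 0.0, -1.0]]
force: [-0.5, 0.5, -3.2]
opening: 0.321
grasp_force: 29.9
```

```bash
python3 - <<'E'
from h import *
p,d,c=cap("wrist"); inhand(c,p,d)
go(*loc(TR,-.016,0),.018,180+TR[2])
E
```

```text
hand: end x 53.7 y 0.7 topz@0 -16.6 pitch 0.4 yaw -0.6 5842
row [-0.138, 0.004, 0.014, -0.0, 0.0, -0.003] pos [0.4484 0.2764 0.0214] yaw -152.07 t 44.0
```

Request:
{"op": "send_rows", "data": {
  "moves": [
    [-0.04,0,0.005,0,0,0],
    [-0.08,0.003,0.007,0,0,0],
    [-0.11,0.003,0.01,0,0,0],
    [-0.125,0.003,0.01,0,0,0],
    [-0.14,0.003,0.01,0,0,0],
    [-0.15,0.003,0.01,0,0,0]
  ]
}}

```text
time_s: 44.55
position: [0.4773, 0.294, 0.0182]
tcp_rot: [[-0.883, -0.47, -0.007], [-0.47, 0.883, -0.003], [0.008, 0.001, -1.0]]
force: [-7.4, -3.4, 0.6]
opening: 0.325
grasp_force: 29.9
```

Request:
{"op": "send_rows", "data": {
  "moves": [
    [0.004,0,0,0,0,0],
    [0.004,0,0,0,0,0],
    [0.004,0,0,0,0,0],
    [0,0,-0.05,0,0,0],
    [0,0,-0.15,0,0,0],
    [0,0,-0.35,0,0,0],
    [0.2,-0.3,-0.45,0,0,0.1],
    [0.3,-0.5,-0.45,0,0,0.29],
    [0.3,-0.8,-0.45,0,0,0.29],
    [0.3,-0.8,-0.45,0,0,0.29]
  ],
  "grip": 0.5
}}

```text
time_s: 45.55
position: [0.5033, 0.1004, 0.132]
tcp_rot: [[-1.0, -0.031, 0.003], [-0.031, 1.0, 0.0], [-0.003, -0.0, -1.0]]
force: [1.0, 0.1, 1.2]
opening: 0.504
grasp_force: 0.0
```

```bash
python3 - <<'E'
from h import *
tubes(TR,34); tubes(F,38)
go(*loc(F,-.018,-.062),.06,181.7)
E
```

```text
top 0 127 x -69.9 13.5 y [-12.2  14.3] z 33.8 yaw -0.5
top 62 127 x -71.7 12.8 y [49.1 75.8] z 33.3 yaw -0.9
scene -62 144 x -65.8 13.5 y [-78.  -49.4] z 37.1 yaw -0.9
top -62 135 x -70.8 13.7 y [-74.1 -49.9] z 37.5 yaw -1.5
row [-0.241, -0.711, 0.285, 0.0, 0.001, -0.0] pos [0.5035 0.1006 0.1312] yaw -178.3 t 45.8
```

Request:
{"op": "send_rows", "data": {
  "moves": [
    [0,-0.3,0,0,0,0],
    [-0.05,-0.5,0,0,0,0],
    [-0.15,-0.71,0,0,0,0],
    [-0.24,-0.71,0,0,0,0],
    [-0.24,-0.71,0.1,0,0,0],
    [-0.24,-0.71,0.22,0,0,0],
    [-0.24,-0.71,0.28,0,0,0],
    [-0.24,-0.71,0.28,0,0,0]
  ]
}}

```text
time_s: 46.55
position: [0.5666, -0.071, 0.0581]
tcp_rot: [[-0.999, -0.035, -0.006], [-0.035, 0.999, 0.002], [0.006, 0.002, -1.0]]
force: [0.2, -0.3, -0.1]
opening: 0.499
grasp_force: 0.0
```

```bash
python3 - <<'E'
from h import *
go(*loc(F,-.018,-.062),.018,181.7)
E
```

```text
row [-0.011, -0.018, 0.16, 0.002, -0.004, 0.004] pos [ 0.5666 -0.071   0.0581] yaw -177.97 t 46.5
```

Request:
{"op": "send_rows", "data": {
  "moves": [
    [-0.01,-0.01,0.06,0,0,0],
    [-0.01,-0.01,0.11,0,0,0],
    [-0.01,-0.01,0.14,0,0,0],
    [-0.01,-0.01,0.155,0,0,0],
    [-0.01,-0.01,0.155,0,0,0],
    [-0.01,-0.01,0.155,0,0,0]
  ]
}}

```text
time_s: 47.15
position: [0.5713, -0.0762, 0.0217]
tcp_rot: [[-0.999, -0.033, 0.0], [-0.033, 0.999, -0.0], [-0.0, -0.0, -1.0]]
force: [0.2, 0.2, -0.3]
opening: 0.497
grasp_force: 0.0
```

Request:
{"op": "send_rows", "data": {
  "moves": [
    [0,0,0,0,0,0],
    [0,0,0,0,0,0],
    [0,0,0,0,0,0],
    [0,0,0,0,0,0],
    [0.005,0,-0.008,0,0,0],
    [0.06,0,-0.008,0,0,0],
    [0.14,0,-0.008,0,0,0],
    [0.22,0,-0.008,0,0,0],
    [0.3,0,-0.008,0,0,0],
    [0.38,0,-0.008,0,0,0],
    [0.42,0,-0.008,0,0,0],
    [0.42,0,-0.008,0,0,0]
  ],
  "grip": 0
}}

```text
time_s: 48.35
position: [0.4643, -0.0791, 0.0233]
tcp_rot: [[-0.999, -0.032, -0.003], [-0.032, 0.999, 0.001], [0.003, 0.001, -1.0]]
force: [-0.0, -0.9, -2.5]
opening: 0.321
grasp_force: 29.9
```

```bash
python3 - <<'E'
from h import *
p,d,c=cap("wrist"); inhand(c,p,d)
go(*loc(TR,-.06,-.062),.10,180+TR[2])
E
```

```text
hand: end x 56.3 y 1.2 topz@0 -16.0 pitch 0.3 yaw -0.5 6112
row [-0.049, 1.19, -0.306, -0.0, 0.0, -0.293] pos [ 0.4663 -0.0797  0.0234] yaw -178.14 t 48.4
```

Request:
{"op": "send_rows", "data": {
  "moves": [
    [0.02,0,-0.1,0,0,0],
    [0.03,0.1,-0.25,0,0,0],
    [0.03,0.3,-0.32,0,0,-0.1],
    [0.03,0.5,-0.32,0,0,-0.2],
    [0.03,0.7,-0.32,0,0,-0.29],
    [0,0.85,-0.32,0,0,-0.29],
    [-0.03,0.98,-0.32,0,0,-0.29],
    [-0.03,0.98,-0.32,0,0,-0.29],
    [-0.03,0.98,-0.32,0,0,-0.29]
  ]
}}

```text
time_s: 49.3
position: [0.4666, 0.1666, 0.1036]
tcp_rot: [[-0.882, -0.472, 0.002], [-0.472, 0.882, -0.0], [-0.001, -0.001, -1.0]]
force: [-0.3, -0.3, -2.7]
opening: 0.319
grasp_force: 29.9
```

```bash
python3 - <<'E'
from h import *
p,d,c=cap("wrist"); inhand(c,p,d)
go(*loc(TR,-.05,-.062),.022,180+TR[2])
E
```

```text
hand: end x 53.1 y 1.4 topz@0 -16.3 pitch 0.6 yaw -0.4 5696
row [-0.148, 0.179, 0.326, -0.0, 0.0, -0.002] pos [0.4661 0.1657 0.1034] yaw -151.95 t 49.4
```

Request:
{"op": "send_rows", "data": {
  "moves": [
    [-0.06,0.175,0,0,0,0],
    [-0.14,0.175,0.08,0,0,0],
    [-0.145,0.175,0.18,0,0,0],
    [-0.145,0.175,0.26,0,0,0],
    [-0.145,0.175,0.31,0,0,0],
    [-0.145,0.175,0.325,0,0,0],
    [-0.145,0.175,0.325,0,0,0]
  ]
}}

```text
time_s: 50.05
position: [0.4771, 0.2204, 0.0219]
tcp_rot: [[-0.884, -0.468, -0.001], [-0.468, 0.884, -0.0], [0.001, 0.0, -1.0]]
force: [0.4, -0.1, -3.1]
opening: 0.32
grasp_force: 29.9
```

```bash
python3 - <<'E'
from h import *
p,d,c=cap("wrist"); inhand(c,p,d)
go(*loc(TR,-.016,-.062),.018,180+TR[2])
E
```

```text
hand: end x 54.4 y 0.8 topz@0 -15.5 pitch 0.3 yaw -0.3 5861
row [-0.14, 0.007, 0.018, -0.0, 0.0, -0.003] pos [0.4775 0.2207 0.0225] yaw -152.06 t 50.1
```

Request:
{"op": "send_rows", "data": {
  "moves": [
    [-0.04,0.002,0.005,0,0,0],
    [-0.08,0.005,0.008,0,0,0],
    [-0.11,0.005,0.012,0,0,0],
    [-0.125,0.005,0.014,0,0,0],
    [-0.14,0.005,0.014,0,0,0],
    [-0.15,0.005,0.014,0,0,0]
  ]
}}

```text
time_s: 50.7
position: [0.5072, 0.2393, 0.0183]
tcp_rot: [[-0.883, -0.469, -0.006], [-0.469, 0.883, -0.002], [0.006, 0.001, -1.0]]
force: [-5.0, -5.0, 1.1]
opening: 0.318
grasp_force: 29.9
```

Request:
{"op": "send_rows", "data": {
  "moves": [
    [0.004,0,0,0,0,0],
    [0.004,0,0,0,0,0],
    [0.004,0,0,0,0,0],
    [0,0,-0.05,0,0,0],
    [0,0,-0.15,0,0,0],
    [0,0,-0.35,0,0,0],
    [0.2,-0.3,-0.6,0,0,0.1],
    [0.3,-0.5,-0.6,0,0,0.2],
    [0.3,-0.9,-0.6,0,0,0.2],
    [0.3,-0.9,-0.6,0,0,0.2]
  ],
  "grip": 0.5
}}

```text
time_s: 51.7
position: [0.5338, 0.0553, 0.1646]
tcp_rot: [[-0.985, -0.174, 0.003], [-0.174, 0.985, -0.0], [-0.003, -0.001, -1.0]]
force: [0.8, 0.4, 0.7]
opening: 0.497
grasp_force: 0.0
```

```bash
python3 - <<'E'
from h import *
tubes(TR,34)
for n in("scene","top"):
    p,d,c=cap(n,"end_"+n);P=cloud(c,d);m=(P[...,2]>.2)&(P[...,2]<.26)&(p.max(2)<70)&(abs(P[...,0]-.62)<.12)&(abs(P[...,1]-.12)<.06)
    q=P[m];print(n,len(q),len(q) and q.mean(0).round(3))
p,d,c=cap("top");cv2.imwrite("pics/final.png",cv2.resize(p[100:270,140:440],None,fx=2.6,fy=2.6,interpolation=cv2.INTER_CUBIC)[:,:,::-1])
E
```

```text
scene -62 22 x -5.2 13.8 y [-76.1 -51.9] z 32.8 yaw 32.0
top -62 120 x -71.1 13.4 y [-74.3 -47.2] z 33.3 yaw 0.0
top 0 122 x -71.9 14.0 y [-11.2  14.8] z 34.1 yaw -1.7
top 62 139 x -72.0 13.8 y [48.8 76.6] z 34.0 yaw 0.4
scene 74 [0.655 0.106 0.238]
top 146 [0.649 0.116 0.236]
```

View pics/final.png

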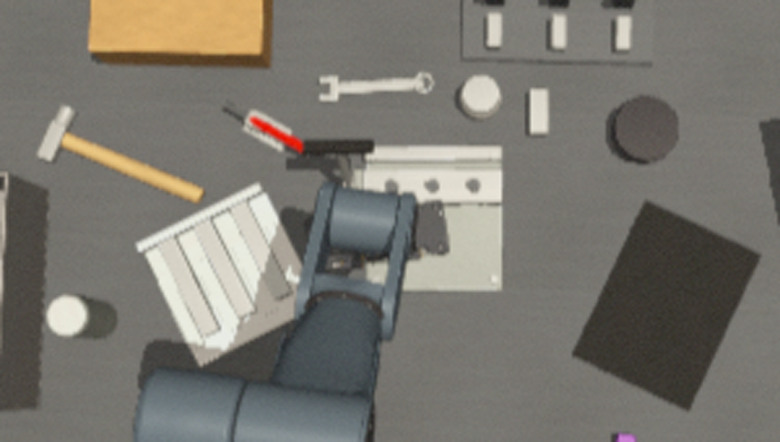

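The three tubes lie in the lanes against the fence and the bystanders are in place. I'll back the arm away, confirm the lever, and hand in.

Request:
{"op": "send_rows", "data": {
  "moves": [
    [0.2,-0.2,-0.3,0,0,0],
    [0.4,-0.4,-0.3,0,0,0],
    [0.4,-0.6,-0.3,0,0,0],
    [0.4,-0.6,-0.3,0,0,0],
    [0.4,-0.6,-0.3,0,0,0],
    [0.4,-0.6,-0.3,0,0,0]
  ]
}}

```text
time_s: 52.55
position: [0.4605, -0.108, 0.2375]
tcp_rot: [[-0.985, -0.172, 0.0], [-0.172, 0.985, 0.001], [-0.0, 0.001, -1.0]]
force: [-0.5, 0.8, 0.0]
opening: 0.503
grasp_force: 0.0
```

```bash
python3 - <<'E'
from h import *
from rig import ticket
tubes(TR,34)
for n in("scene","top"):
    p,d,c=cap(n);P=cloud(c,d);m=(P[...,2]>.2)&(P[...,2]<.26)&(p.max(2)<70)&(abs(P[...,0]-.62)<.12)&(abs(P[...,1]-.12)<.06)
    q=P[m];x=q.mean(0) if len(q) else None;print(n,len(q),x)
if abs(x[0]-.66)<.006: print(ticket.hand_in())
E
```

```text
scene -62 114 x -65.7 13.6 y [-78.9 -49.7] z 32.5 yaw 0.7
scene 0 108 x -66.3 14.0 y [-18.6  14. ] z 32.7 yaw -0.9
scene 62 94 x -66.0 13.4 y [44.3 72.6] z 32.9 yaw 1.9
top -62 124 x -71.9 13.2 y [-74.3 -47.2] z 34.0 yaw 0.1
top 0 130 x -71.7 13.3 y [-11.4  14.9] z 32.8 yaw 0.2
top 62 135 x -71.8 13.6 y [49.2 76.4] z 33.0 yaw -0.4
scene 69 [0.66526997 0.10546524 0.23612196]
top 139 [0.65980429 0.11865736 0.235017  ]
the job is handed in; nothing more can be done
None
```

I handed the job in at about 53 s of the 210 s limit; no verdict came back. By camera, all three tubes lie straight in the tray lanes against the fence, with the lever back at rest; by force it reached its stop during the pull.

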